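# Wedge a pressed-on gear cover off its housing

### The job

The cover of the vegetable cutter's gear housing is pressed on tight. Take the steel wedge out of its wooden block, feel out the narrow seam, and work the wedge by turns down into the pry slots at the left and right ends of the seam until the cover stands 5 to 7 mm further off the housing at both ends than when fully home; never let one end get more than 3 mm ahead of the other, press gently, and let nothing but the wedge touch the machine. Then stand the wedge back in its block, fully home, and let go, leaving the other things on the table where they are.

Things in the scene. Friction and masses are not known exactly. Their poses are not given: they have to be found in the camera images.
- stand: Fixed steel service stand, plate 12 mm high, carrying the aluminium cover and grey gear housing. Origin on the table below the middle of the band where the seam can lie; x runs from the cover (robot side) through the housing to the round dark motor, y left along the seam, z up. Plate from x -55 to +115, y +-85 mm. No part of the machine is higher than the flange top, 77 mm.
- band_middle (a point): Point of the stand at x = -14, y = 0, z = 77 mm (flange-top height), in front of the seam. The seam runs along y and lies 3 to 25 mm behind this point (towards the motor, stand x -11 to +11 mm), differently each time: find it by touch or sight. The flat-topped flange is 124 mm long in y; the cover is the 28 mm thick part in front of the seam, the housing the 40 mm thick part behind it.
- band_left (a point): Point of the stand at x = -14, y = +45, z = 77 mm. The left pry slot lies 3 to 25 mm behind it (stand +x), by the same unknown distance as the seam. Upright slot at the seam's end, y 30 mm to its open end at 62 mm, 51 mm deep. With the cover home it is 3 mm wide (seam plane in its middle), its mouth bevelled to 6 mm over the top 3 mm.
- band_right (a point): The same for the right pry slot, at y = -45 mm. In both slots the housing-side (+x) wall stays put and the cover-side wall moves to -x as that end of the cover comes off.
- cover_left (a joint): How far the cover's left end has come off, rad: 0 fully home, at most 0.1; the left slot has widened by 90 mm times this (0.0556 = 5 mm). Starts up to 0.006. The press fit resists with about 8 N of spreading force, more when quick, and stays where it is left. A wedge in the left slot moves this end only; the cover swings about the right slot's middle.
- cover_right (a joint): The same for the cover's right end; the cover then swings about the left slot's middle.
- wedge_grip (a point): Middle of the black handle of the loose wedge (150 g), upright in its block at the start. Handle 16 mm thick (x) by 28 mm wide (y), from 25 mm below to 25 mm above this point, cap 18 x 30 mm on top. A 34 mm square guard lies 25 to 31 mm below this point, the blade below that; tip 76 mm below.
- wedge_tip (a point): Middle of the wedge's blunt tip. Smooth steel blade 45 mm long, 18 mm wide (y), tapering on both faces, 6 degrees each, from 11.5 mm thick (x) at the guard to 2 mm at the tip. Filling a slot of width t mm, the tip stands (t - 2) / 0.21 mm below the foot of the mouth's bevel.
- wedge_block: Heavy light-wood block 66 x 76 x 56 mm on the table, origin at the middle of its underside; a straight slot goes through it from above, 18 mm (its x) by 28 mm (its y), centred. The wedge stands in it blade down, thickness along the block's x, guard resting on the block's top.
- wedge_home (a point): Point of the block, 87 mm above the table over the middle of its slot: where the middle of the wedge's handle is when the wedge is fully home.
- cup_mid (a point): Bystander: middle of a loose round white cup with lid, 74 mm across, 68 mm high; leave it alone.
- jar_mid (a point): Bystander: middle of a loose spice jar, 40 mm across, 105 mm high; leave it alone.
- roll_mid (a point): Bystander: middle of a loose roll of brown tape lying flat, 92 mm across, 48 mm high; leave it alone.

How it is judged:
On the way, in this order (a step that is already met when the one before it is completed fails the run):
1. the wedge is lifted out of its block (z of wedge_grip in the frame of wedge_home above 0.03 m), for 0.1 s.
2. both ends of the cover stand off by the asked amount (value of joint each of cover_left, cover_right above 0.05 rad), for 0.2 s.
At the end, for the whole second after the job is handed in: Both ends of the cover have come off by 5 to 7 mm (accepted 4.5 to 7.5 mm each), and the wedge stands upright in its block, guard on the block's top (handle's middle within 8 mm of its home, tilt under 0.1 rad), released and still (all of step 2 and value of joint each of cover_left, cover_right below 0.084 rad and distance between wedge_grip and wedge_home below 0.008 m and angle between wedge_grip's own z axis and vertical below 0.1 rad and linear speed of wedge below 0.02 m/s); the robot touches nothing.
It fails at once if the left end of the cover runs more than about 3 mm ahead of the other (counted from 3.2 to 4.0 mm): it binds ((value of joint cover_left above 0.044 rad and value of joint cover_right below 0.008 rad) or (value of joint cover_left above 0.052 rad and value of joint cover_right below 0.016 rad) or (value of joint cover_left above 0.06 rad and value of joint cover_right below 0.024 rad) or (value of joint cover_left above 0.068 rad and value of joint cover_right below 0.032 rad) or (value of joint cover_left above 0.076 rad and value of joint cover_right below 0.04 rad) or (value of joint cover_left above 0.084 rad and value of joint cover_right below 0.048 rad) or (value of joint cover_left above 0.092 rad and value of joint cover_right below 0.056 rad)).
It fails at once if the right end of the cover runs more than about 3 mm ahead of the other (counted from 3.2 to 4.0 mm): it binds ((value of joint cover_right above 0.044 rad and value of joint cover_left below 0.008 rad) or (value of joint cover_right above 0.052 rad and value of joint cover_left below 0.016 rad) or (value of joint cover_right above 0.06 rad and value of joint cover_left below 0.024 rad) or (value of joint cover_right above 0.068 rad and value of joint cover_left below 0.032 rad) or (value of joint cover_right above 0.076 rad and value of joint cover_left below 0.04 rad) or (value of joint cover_right above 0.084 rad and value of joint cover_left below 0.048 rad) or (value of joint cover_right above 0.092 rad and value of joint cover_left below 0.056 rad)).
It fails at once if the wedge is struck or pressed on the machine with more than 80 N (contact force between wedge and stand above 80 N).
It fails at once if the hand or arm itself touches the machine (contact force between any of the fingers, the arm and stand above 2 N).
It fails at once if a bystander (cup, jar or tape roll) is pushed away by more than 20 mm (distance of any of cup_mid, jar_mid, roll_mid from where it was at the start of the episode above 0.02 m).
It also fails if it takes over 72 s, if anything falls off the work surface, if the arm or the gripper's body presses on something with over 40 N, if the wrist force passes 120 N, or if a joint passes its speed limit or range.

### The arm

A 7-joint arm with a two-finger parallel gripper is mounted at the origin on a cart in front of the work surface, level with it; the furniture and walls round the work are solid. World frame = base frame: x ahead of the robot, y to its left, z up, the work surface at z = 0. Lengths are in m, angles in rad, forces in N, time in s.
With the tool pointing down it reaches from about 0.4 to 0.85 m from the base axis. Payload 10.4 kg.
Tool frame: the origin (TCP) lies on the centre line of the jaws, within the pads' length; the fingertips stand env.nose_length ahead of it and the grasp point (between the pads) lies 5 mm behind it (env.nose_length is the distance from the TCP to the fingertips, in m); z points along the fingers, y is the direction in which the jaws open and shut (so a half turn about z gives the same grasp; the last joint's range is limited). The gripper opens to 85 mm and grips with 20 to 120 N. Pads are 22 mm wide; open, the fingers measure 114 mm over their backs; the gripper's body (76 mm by 85 mm) begins 54 mm behind the grasp point. The pads swing forward as they close: fully open they stand 13 mm farther back than shut.
Start: joints at [-1.184, 0.332, -0.065, 1.46, 0.022, 1.35, -0.088], TCP at [0.249, 0.573, 0.245] pointing down, gripper open.
Joint ranges: [-2.6, 2.6], [-0.5, 2.12], [-1.47, 1.34], [0.16, 2.42], [-1.27, 4.41], [0.06, 2.06], [-2.6, 2.6]. Speed limits (rad/s): [2.22, 2.22, 2.79, 2.79, 3.14, 3.14, 3.14].

### API

Orientations are given as [roll, pitch, yaw] about the fixed x, y, z axes, in that order (R = Rz(yaw) Ry(pitch) Rx(roll)).
In Python, from station import env gives the robot as it stands.
- The arm moves only by the tool step_arm, never from a script. Its argument "moves" is a list of rows, each a list of 3 entries, a list of its own where there are three numbers: the shift along the tool's x, y, z in m, then the turn about the tool's z in degrees, then the closure in counts, from 0 (fully open) to 255 (shut). A call has 1 to 8 rows; each row shifts and turns the commanded pose from where the row before left it, along the tool's axes as they then stand; what a row does not reach is not made up. A row lasts 1/12 s, in which the tool goes at most 41.7 mm and 7.16 degrees, less where a joint would pass 70% of its speed; a pose out of reach is approached as far as the arm can. A call with a gripper value outside its range is refused whole. The fingers move at their own pace and stop on an object; the grip force is fixed at half the most. Time passes only in rows, so rows that do not move let the fingers close. It gives the time, the measured TCP pose, the force and the opening at its end, in the units of the state.
- env.read_state(): the state, without advancing time (a new reading comes with each control period).
- env.read_camera(name): name is "scene" or "top" or "wrist"; returns a dict with "image" (384x512x3 uint8, red, green, blue), "mtx" (3x3 intrinsics, pixels), "k1" (the pictures are not rectified: a ray, as slopes to the right and down, at radius r is drawn at 1 + k1 r^2 times it, then the intrinsics apply), "T" (4x4, takes a point from camera to world coordinates). Camera axes: x right, y down, z forward; pixel columns grow to the right and rows downward; lengths in m; the calibration is good to about 2 mm. A picture is of the moment at which its call begins. There is no depth.
- env.hand_in(): hands the job in, once; it reports no verdict.
The state is a dict: "clock": time; "joints": joint angles; "qd": joint speeds; "joint_torque": joint torques, N m; "tool_pos": TCP position; "tool_rot": TCP orientation; "ft_force": force on the tool from outside, world axes, zero at the start; "torque": the same for the moment, N m; "opening": finger opening in m.
Only numpy, scipy, OpenCV 4.12 (cv2) and the standard library are available. Lean on these libraries where they do the work, as an engineer would, in place of code of your own. Each camera call takes 0.05 s, during which the arm holds its last target.

## Working session

There is one attempt and no reset: what is moved stays moved. The work goes in short steps, Python scripts to look and compute and a tool call to move; the robot and the scene stay as the last step left them, time stands still between calls to the robot, and variables do not carry over. Pictures are saved under pics/ and viewed, and the job is handed in when it is done.

Besides the shell and the picture viewer there is one more tool, called after ">>>" in YAML: its name, and indented under it one key for each argument. step_arm: Moves the arm, as the interface text tells. Its arguments: {"type":"object","properties":{"moves":{"type":"array"}},"required":["moves"]}

```bash
ls; mkdir -p pics
python3 - <<'E'
from station import env
import cv2
print(env.read_state(), env.nose_length)
for n in ["scene","top","wrist"]:
    c=env.read_camera(n); cv2.imwrite(f"pics/{n}0.png",cv2.cvtColor(c["image"],cv2.COLOR_RGB2BGR)); print(n,c["mtx"],c["k1"],c["T"].round(4))
E
```

```text
pics
{'clock': 0.0, 'joints': array([-1.18363243,  0.33286037, -0.06469569,  1.46094271,  0.02160261,
        1.3498997 , -0.08851517]), 'qd': array([-0.00036178,  0.00197329, -0.00011884,  0.00052781, -0.00047525,
       -0.00216976,  0.00100491]), 'joint_torque': array([ 1.11678560e-04, -6.25438571e+01,  4.85648692e-02, -3.91617930e+01,
        1.61250302e-02,  9.37184610e-03, -7.03717592e-05]), 'tool_pos': array([0.24886089, 0.57292939, 0.24452242]), 'tool_rot': array([-3.14017983e+00,  7.00769955e-05,  2.73183116e+00]), 'ft_force': array([ 1.28042443,  0.10668016, -0.06662254]), 'torque': array([ 0.01224239, -0.00985428,  0.00099958]), 'opening': 0.08544407847559557} 0.014
scene [[386.61273461   0.         261.15661458]
 [  0.         386.61273461 186.5956103 ]
 [  0.           0.           1.        ]] 0.015075822705979465 [[ 0.8861 -0.221   0.4074  0.1378]
 [-0.4634 -0.4206  0.7799 -0.8182]
 [-0.001  -0.8799 -0.4752  0.5752]
 [ 0.      0.      0.      1.    ]]
top [[445.65139143   0.         255.15241065]
 [  0.         445.65139143 192.85074316]
 [  0.           0.           1.        ]] -0.17981173297473566 [[-0.0239 -0.9937  0.1096  0.4778]
 [-0.9994  0.0263  0.0207 -0.0158]
 [-0.0234 -0.1091 -0.9938  1.2897]
 [ 0.      0.      0.      1.    ]]
wrist [[268.8751276    0.         253.08865739]
 [  0.         268.8751276  192.07386136]
 [  0.           0.           1.        ]] 0.0005468622705778416 [[ 0.3989  0.8732  0.28    0.177 ]
 [ 0.917  -0.3795 -0.1228  0.6044]
 [-0.001   0.3058 -0.9521  0.374 ]
 [ 0.      0.      0.      1.    ]]
```

View pics/scene0.png

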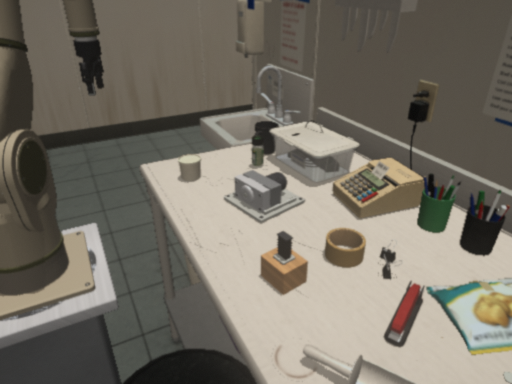

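View pics/top0.png

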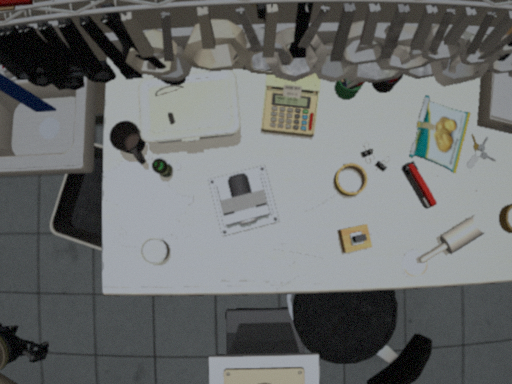

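View pics/wrist0.png

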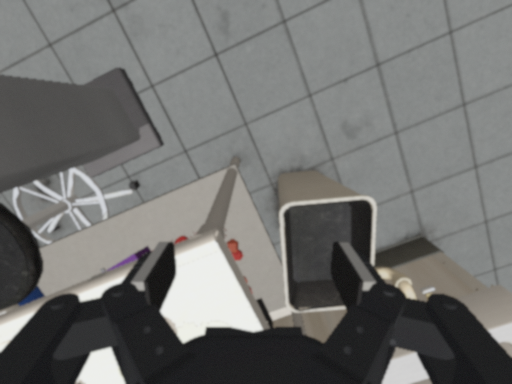

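```bash
cat > h.py <<'E'
import numpy as np, cv2
from station import env
from scipy.spatial.transform import Rotation as R
def proj(c,P):
    P=np.atleast_2d(P).astype(float); T=np.linalg.inv(c["T"]); q=P@T[:3,:3].T+T[:3,3]
    s=q[:,:2]/q[:,2:]; r2=(s**2).sum(1,keepdims=True); s=s*(1+c["k1"]*r2)
    return s*[c["mtx"][0,0],c["mtx"][1,1]]+c["mtx"][:2,2]
def ray(c,uv):
    d=(np.atleast_2d(uv).astype(float)-c["mtx"][:2,2])/[c["mtx"][0,0],c["mtx"][1,1]]
    s=d.copy()
    for _ in range(20): s=d/(1+c["k1"]*(s**2).sum(1,keepdims=True))
    return c["T"][:3,3], np.c_[s,np.ones(len(s))]@c["T"][:3,:3].T
def unz(c,uv,z):
    o,d=ray(c,uv); return o+d*((z-o[2])/d[:,2])[:,None]
def crop(c,x0,y0,w,h,k,name):
    im=cv2.cvtColor(c["image"],cv2.COLOR_RGB2BGR)[y0:y0+h,x0:x0+w]
    cv2.imwrite(name,cv2.resize(im,None,fx=k,fy=k,interpolation=cv2.INTER_CUBIC))
E
python3 - <<'E'
from h import *
c=env.read_camera("top")
crop(c,195,155,100,90,8,"pics/t_stand.png"); crop(c,325,150,75,110,5,"pics/t_block.png")
c=env.read_camera("scene")
crop(c,215,160,100,65,8,"pics/s_stand.png"); crop(c,250,220,70,75,8,"pics/s_block.png")
E
```

```text
(no output)
```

View pics/t_stand.png

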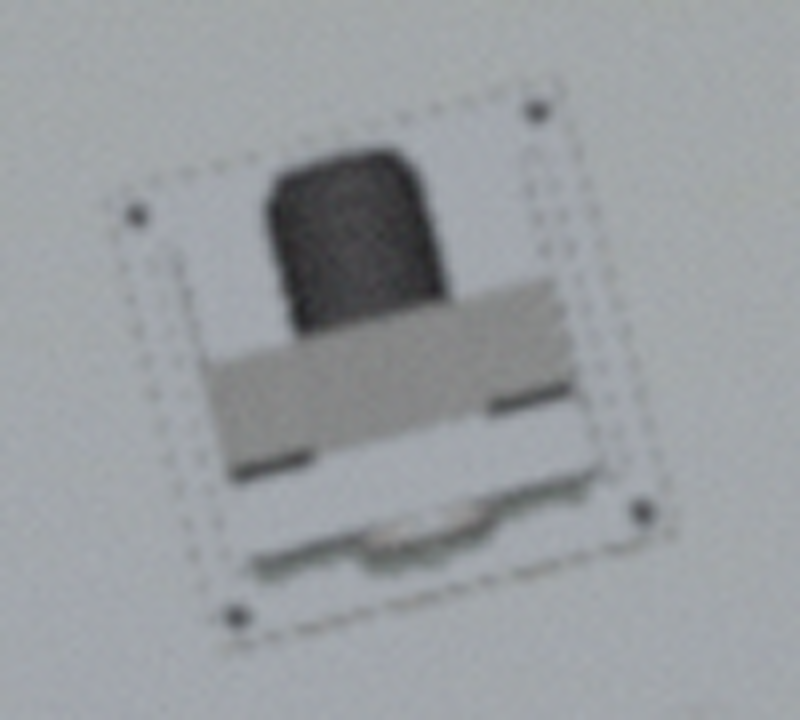

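View pics/t_block.png

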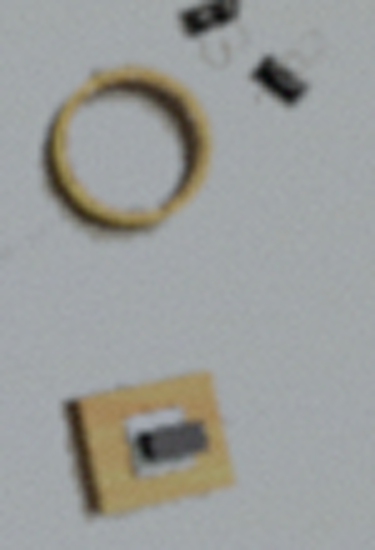

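View pics/s_stand.png

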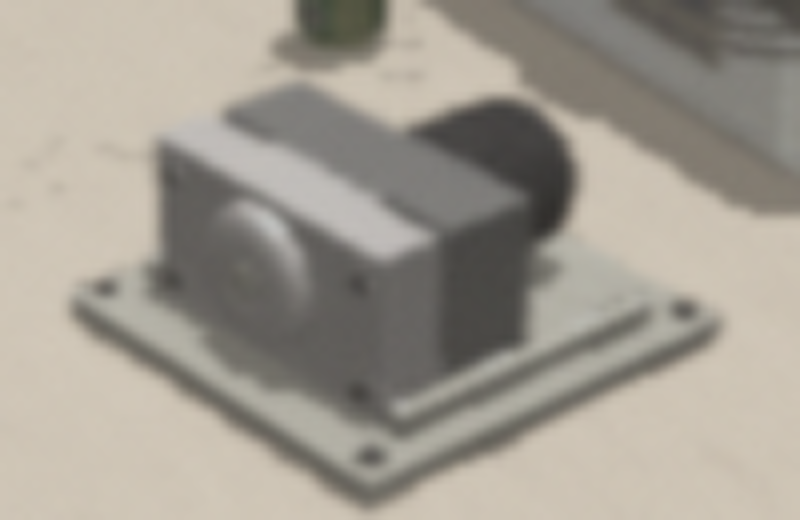

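View pics/s_block.png

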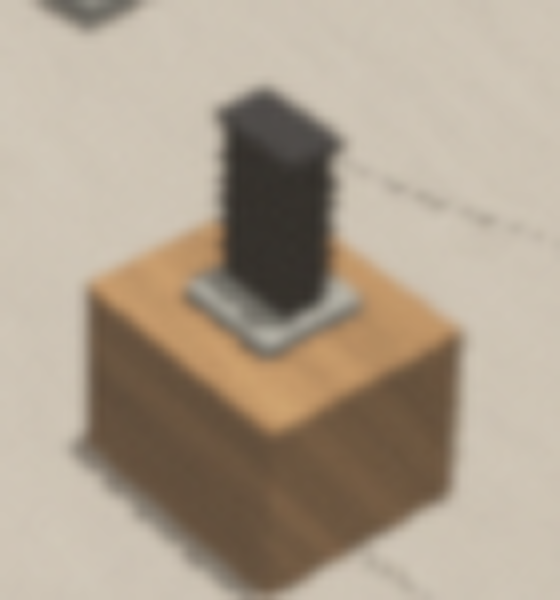

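Run:
```python
from h import *
c=env.read_camera("top")
k=8;o=np.array([195,155])
px=lambda a,o,k:(np.array(a)+.5)/k+o-.5
H=unz(c,px([(136,215),(537,110),(643,513),(236,617)],o,k),.012)
print("holes",H.round(4)); ctr=H.mean(0)
ydir=(H[0]-H[1]+H[3]-H[2])[:2]; yaw=np.arctan2(-ydir[0],ydir[1])
xd=(H[0]-H[3]+H[1]-H[2])[:2]; print(np.degrees(yaw),np.degrees(np.arctan2(xd[1],xd[0])),np.linalg.norm(ydir)/2,np.linalg.norm(xd)/2)
Co=unz(c,px([(110,205),(562,80),(675,535),(228,648)],o,k),.012); print("corner ctr",Co.mean(0))
Rz=lambda a:np.array([[np.cos(a),-np.sin(a)],[np.sin(a),np.cos(a)]])
O=ctr[:2]-Rz(yaw)@[.03,0]; print("stand O",O)
S=unz(c,px([(490,410),(570,388),(232,475),(314,456)],o,k),.077)
print("slots in stand",((S[:,:2]-O)@Rz(yaw)).round(4))
F=unz(c,px([(205,363),(553,280),(575,385),(603,468),(250,560),(228,480)],o,k),.077)
print("flange",((F[:,:2]-O)@Rz(yaw)).round(4))
k=5;o=np.array([325,150])
B=unz(c,px([(78,402),(212,373),(233,485),(98,514)],o,k),.056)
print("block",B.round(4),B[:,:2].mean(0)); e=(B[0]-B[1]+B[3]-B[2]);print(np.degrees(np.arctan2(-e[0],e[1])),np.linalg.norm(e)/2, np.linalg.norm(B[0]-B[3]))
W=unz(c,px([(147,430),(203,421),(209,448),(150,460)],o,k),.113); print("cap",W.round(4),W.mean(0))
c=env.read_camera("scene");k=8;o=np.array([250,220])
B=unz(c,px([(90,288),(215,222),(462,330),(275,435)],o,k),.056); print("sc block",B.round(4),B[[0,2]].mean(0))
W=unz(c,px([(218,112),(265,88),(342,145),(292,166)],o,k),.112); print("sc cap",W.round(4),W.mean(0))
k=8;o=np.array([215,160])
F=unz(c,px([(158,140),(385,262),(440,238),(530,195),(298,82),(222,112)],o,k),.077); print("sc flange",((F[:,:2]-O)@Rz(yaw)).round(4))
```

```text
holes [[ 0.6555  0.1366  0.012 ]
 [ 0.6899 -0.0099  0.012 ]
 [ 0.5428 -0.0441  0.012 ]
 [ 0.5091  0.1027  0.012 ]]
13.081263824722509 13.085016521966116 0.1505600176887357 0.15067183338504542
corner ctr [0.59819544 0.04432046 0.012     ]
stand O [0.57009763 0.03954478]
slots in stand [[-0.0013 -0.0316]
 [-0.0009 -0.0599]
 [-0.0007  0.0593]
 [-0.0015  0.0305]]
flange [[ 0.0389  0.059 ]
 [ 0.0365 -0.0636]
 [-0.0003 -0.0618]
 [-0.0302 -0.0639]
 [-0.0304  0.0604]
 [-0.0021  0.0611]]
block [[ 0.5042 -0.2232  0.056 ]
 [ 0.518  -0.2992  0.056 ]
 [ 0.4554 -0.3084  0.056 ]
 [ 0.442  -0.232   0.056 ]] [ 0.47991097 -0.26571497]
10.101166812474027 0.07741934690970968 0.06280012589764249
cap [[ 0.4871 -0.2499  0.113 ]
 [ 0.4908 -0.2801  0.113 ]
 [ 0.4765 -0.2828  0.113 ]
 [ 0.4712 -0.2509  0.113 ]] [ 0.48138849 -0.26591316  0.113     ]
sc block [[ 0.4394 -0.2388  0.056 ]
 [ 0.4829 -0.2294  0.056 ]
 [ 0.5172 -0.2991  0.056 ]
 [ 0.4534 -0.3114  0.056 ]] [ 0.47833267 -0.26893738  0.056     ]
sc cap [[ 0.4692 -0.2531  0.112 ]
 [ 0.4853 -0.2495  0.112 ]
 [ 0.4899 -0.2802  0.112 ]
 [ 0.4741 -0.2819  0.112 ]] [ 0.47960785 -0.26618525  0.112     ]
sc flange [[-0.0347  0.0553]
 [-0.0317 -0.0645]
 [-0.007  -0.0641]
 [ 0.0368 -0.0614]
 [ 0.033   0.0592]
 [-0.0036  0.058 ]]
```

>>> step_arm:
  moves:
    - [[0,0.015,0],7,0]
    - [[0,0.015,0],7,0]
    - [[0,0.02,0],7,0]
    - [[0,0.02,0],7,0]
    - [[0,0.02,0],7,0]
    - [[0,0.02,0],7,0]
    - [[0,0.02,0],7,0]
    - [[0,0.01,0],7,0]

```text
clock: 1.02
tool_pos: [0.351, 0.6647, 0.2444]
tool_rot: [3.141, 0.001, 1.748]
ft_force: [-0.3, 0.1, -0.6]
opening: 0.0852
```

>>> step_arm:
  moves:
    - [[-0.02,-0.001,0],0,0]
    - [[-0.035,-0.001,0],0,0]
    - [[-0.04,-0.001,0],0,0]
    - [[-0.04,-0.002,0],0,0]
    - [[-0.04,-0.002,0],0,0]
    - [[-0.04,-0.002,0],0,0]
    - [[-0.04,-0.002,0],0,0]
    - [[-0.04,-0.002,0],0,0]

```text
clock: 1.68
tool_pos: [0.3902, 0.3699, 0.2453]
tool_rot: [3.141, -0.0, 1.755]
ft_force: [1.2, -0.1, 1.6]
opening: 0.0855
```

>>> step_arm:
  moves:
    - [[-0.04,-0.002,0],0,0]
    - [[-0.04,-0.002,0],0,0]
    - [[-0.04,-0.002,0],0,0]
    - [[-0.04,-0.002,0],0,0]
    - [[-0.04,-0.002,0],0,0]
    - [[-0.04,-0.002,0],0,0]
    - [[-0.04,-0.002,0],0,0]
    - [[-0.03,-0.002,0],0,0]

```text
clock: 2.35
tool_pos: [0.4312, 0.0609, 0.2456]
tool_rot: [3.141, -0.001, 1.752]
ft_force: [0.6, -0.2, -0.1]
opening: 0.0855
```

Run:
```python
from h import *
c=env.read_camera("wrist"); print(c["T"].round(4)); crop(c,0,0,512,384,1.5,"pics/w1.png")
```

```text
[[ 0.9837  0.1709  0.0558  0.4169]
 [ 0.1798 -0.9369 -0.2998  0.1379]
 [ 0.001   0.3049 -0.9524  0.375 ]
 [ 0.      0.      0.      1.    ]]
```

View pics/w1.png

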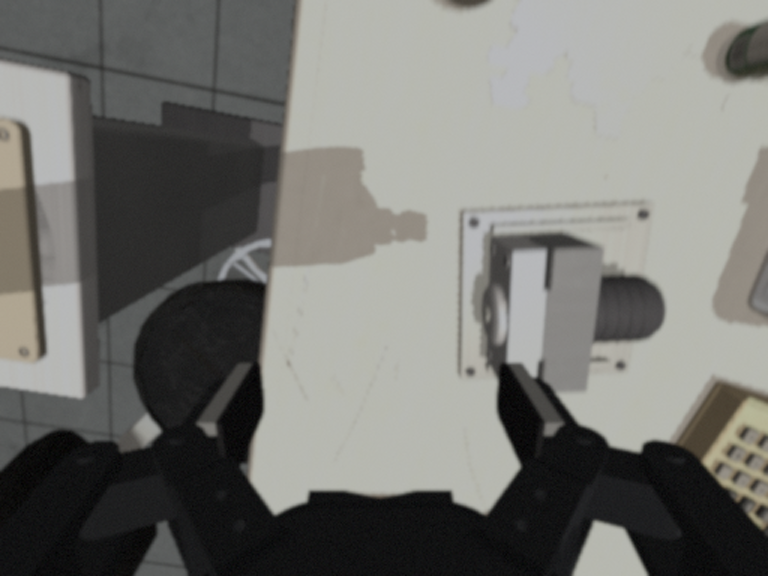

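Run:
```python
from h import *
c=env.read_camera("wrist"); crop(c,300,130,140,130,5.7,"pics/w1s.png")
```

```text
(no output)
```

View pics/w1s.png

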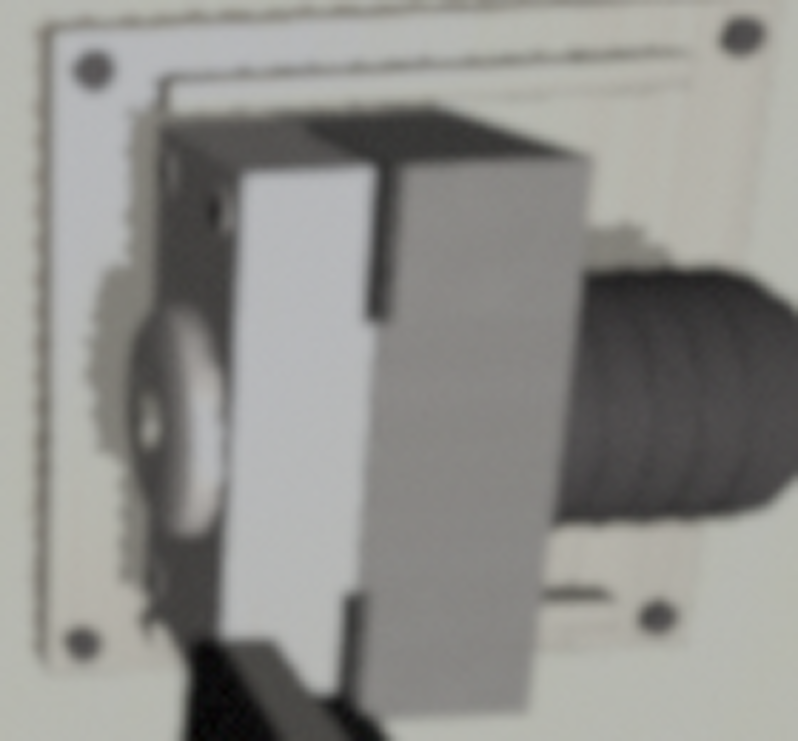

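Run:
```python
from h import *
c=env.read_camera("wrist")
k=5.7;o=np.array([300,130])
px=lambda a:(np.array(a)+.5)/k+o-.5
H=unz(c,px([(94,70),(742,36),(657,618),(83,643)]),.012); print(H.round(4),H.mean(0))
# order: front-left, back-left, back-right, front-right
y=(H[0]-H[3]+H[1]-H[2])[:2]; yaw=np.arctan2(-y[0],y[1]); x=(H[1]-H[0]+H[2]-H[3])[:2]
print(np.degrees(yaw),np.degrees(np.arctan2(x[1],x[0])),np.linalg.norm(x)/2,np.linalg.norm(y)/2)
Rz=lambda a:np.array([[np.cos(a),-np.sin(a)],[np.sin(a),np.cos(a)]])
O=H.mean(0)[:2]-Rz(yaw)@[.03,0]; print(O)
S=unz(c,px([(390,170),(378,316),(356,594),(348,690),(375,330),(362,590),(242,175),(220,640),(590,158),(528,708),(380,165),(405,163)]),.077)
print(((S[:,:2]-O)@Rz(yaw)).round(4))
```

```text
[[ 0.5092  0.106   0.012 ]
 [ 0.6562  0.1401  0.012 ]
 [ 0.6903 -0.0071  0.012 ]
 [ 0.5432 -0.0406  0.012 ]] [0.59971587 0.04958955 0.012     ]
13.040143720165467 12.924048647643263 0.1508828527949678 0.15079124443501238
[0.5704895  0.04282054]
[[-0.0016  0.0618]
 [-0.0017  0.0319]
 [-0.0017 -0.0305]
 [-0.0018 -0.0538]
 [-0.0021  0.0289]
 [-0.0005 -0.0296]
 [-0.0307  0.0623]
 [-0.0305 -0.04  ]
 [ 0.0374  0.0621]
 [ 0.0382 -0.0604]
 [-0.0037  0.0629]
 [ 0.0012  0.063 ]]
```

>>> step_arm:
  moves:
    - [[-0.04,-0.002,0],0,0]
    - [[-0.04,-0.002,0],0,0]
    - [[-0.04,-0.002,0],0,0]
    - [[-0.04,-0.002,0],0,0]
    - [[-0.04,-0.002,0],0,0]
    - [[-0.04,-0.002,0],0,0]
    - [[-0.03,0,0],0,0]
    - [[-0.0,0,0],0,0]

```text
clock: 3.17
tool_pos: [0.4687, -0.2084, 0.2456]
tool_rot: [3.142, 0.003, 1.749]
ft_force: [-1.7, 0.3, -0.3]
opening: 0.085
```

Run:
```python
from h import *
c=env.read_camera("wrist"); print(env.read_state()["tool_pos"]); crop(c,0,0,512,384,1.5,"pics/w2.png")
```

```text
[ 0.46877028 -0.20542631  0.24517556]
```

View pics/w2.png

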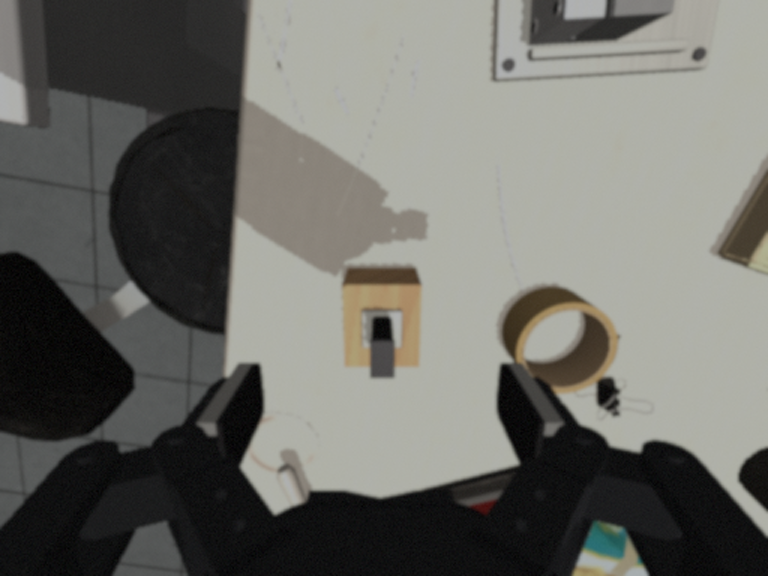

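Run:
```python
from h import *
c=env.read_camera("wrist"); crop(c,215,165,80,95,6.3,"pics/w2s.png")
```

```text
(no output)
```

View pics/w2s.png

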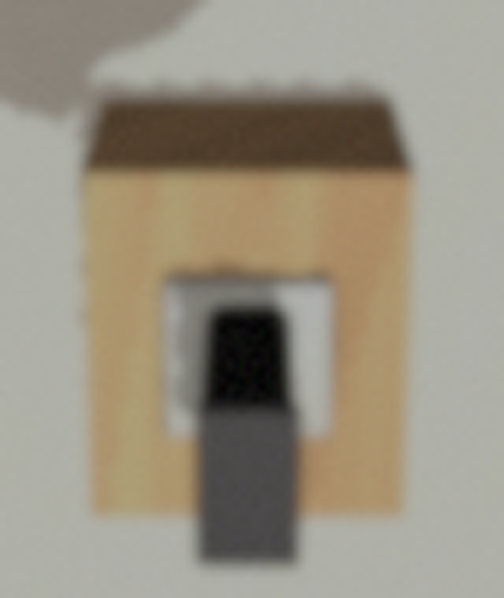

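Run:
```python
from h import *
c=env.read_camera("wrist"); s=env.read_state(); print(s["tool_pos"],s["tool_rot"],s["clock"])
k=6.3;o=np.array([215,165])
px=lambda a:(np.array(a)+.5)/k+o-.5
B=unz(c,px([(90,170),(411,170),(403,515),(93,513)]),.056);print(B.round(4),B.mean(0))
e=(B[0]-B[3]+B[1]-B[2]);print(np.degrees(np.arctan2(-e[0],e[1])))
e=(B[1]-B[0]+B[2]-B[3]);print(np.degrees(np.arctan2(e[1],e[0])))
W=unz(c,px([(200,408),(296,408),(297,562),(198,560)]),.112);print(W.round(4),W.mean(0))
G=unz(c,px([(165,280),(332,280),(332,438),(165,438)]),.062);print(G.round(4),G.mean(0))
d=np.array([.4795,-.267])-s["tool_pos"][:2]; y=s["tool_rot"][2]; print(d@[np.cos(y),np.sin(y)],d@[np.sin(y),-np.cos(y)])
```

```text
[ 0.46903322 -0.20217732  0.24493319] [-3.14085948e+00 -3.43486419e-04  1.75552668e+00] 3.3167
[[ 0.4433 -0.2316  0.056 ]
 [ 0.5055 -0.2201  0.056 ]
 [ 0.52   -0.2951  0.056 ]
 [ 0.4556 -0.3065  0.056 ]] [ 0.48109749 -0.2633215   0.056     ]
10.123243542677702
10.239385399674946
[[ 0.4702 -0.2517  0.112 ]
 [ 0.4863 -0.2487  0.112 ]
 [ 0.4922 -0.2778  0.112 ]
 [ 0.475  -0.2806  0.112 ]] [ 0.48092327 -0.26470615  0.112     ]
[[ 0.4616 -0.2494  0.062 ]
 [ 0.494  -0.2435  0.062 ]
 [ 0.5008 -0.2773  0.062 ]
 [ 0.4674 -0.2835  0.062 ]] [ 0.4809526  -0.26342946  0.062     ]
-0.06564233013575783 -0.0016180289864025782
```

>>> step_arm:
  moves:
    - [[-0.03,0,0],0,0]
    - [[-0.025,0,0],0,0]
    - [[-0.009,0,0.01],0,0]
    - [[0,0,0.03],0,0]
    - [[0,0,0.03],0,0]
    - [[0,0,0.02],0,0]
    - [[0,0,0],0,0]
    - [[0,0,0],0,0]

```text
clock: 3.98
tool_pos: [0.4806, -0.2645, 0.155]
tool_rot: [-3.14, -0.001, 1.757]
ft_force: [-0.1, -0.7, 0.6]
opening: 0.0856
```

Run:
```python
from h import *
c=env.read_camera("wrist"); s=env.read_state(); print(s["tool_pos"],s["tool_rot"],s["qd"].round(3)); crop(c,0,0,512,384,1.5,"pics/w3.png")
```

```text
[ 0.48115807 -0.26530161  0.15621383] [ 3.14084985e+00 -3.03362189e-04  1.75623362e+00] [ 0.001 -0.016  0.013 -0.021  0.    -0.002  0.004]
```

View pics/w3.png

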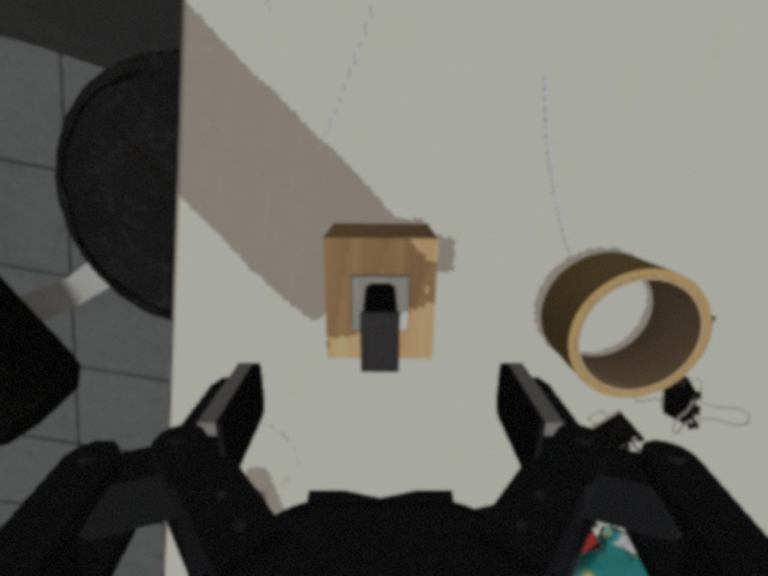

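>>> step_arm:
  moves:
    - [[0,0,0.025],0,0]
    - [[0,0,0.025],0,0]
    - [[0,0,0.02],0,0]
    - [[0,0,0],0,0]
    - [[0,0,0],0,150]
    - [[0,0,0],0,255]
    - [[0,0,0],0,255]
    - [[0,0,0],0,255]

```text
clock: 4.7
tool_pos: [0.4813, -0.2666, 0.0868]
tool_rot: [3.139, 0.001, 1.755]
ft_force: [-1.0, -0.9, 0.3]
opening: 0.0386
```

>>> step_arm:
  moves:
    - [[0,0,0],0,255]
    - [[0,0,0],0,255]
    - [[0,0,0],0,255]
    - [[0,0,0],0,255]

```text
clock: 5.03
tool_pos: [0.4808, -0.2665, 0.0861]
tool_rot: [3.14, 0.0, 1.754]
ft_force: [-1.1, 0.4, 6.9]
opening: 0.0154
```

>>> step_arm:
  moves:
    - [[0,0,-0.005],0,255]
    - [[0,0,-0.01],0,255]
    - [[0,0,-0.02],0,255]
    - [[0,0,-0.03],0,255]
    - [[0,0,-0.03],0,255]
    - [[0,0,-0.03],0,255]
    - [[0,0,0],0,255]
    - [[0,0,0],0,255]

```text
clock: 5.7
tool_pos: [0.481, -0.2668, 0.2122]
tool_rot: [3.138, 0.001, 1.754]
ft_force: [-0.0, 0.4, -3.1]
opening: 0.0152
```

Run:
```python
from h import *
c=env.read_camera("wrist"); s=env.read_state(); print(s["tool_pos"],s["tool_rot"],s["ft_force"]); crop(c,0,0,512,384,1.5,"pics/w4.png")
c=env.read_camera("scene");crop(c,180,180,170,120,4.7,"pics/s4.png")
```

```text
[ 0.48034816 -0.2662844   0.21067407] [ 3.14058395e+00 -2.22721818e-04  1.75447566e+00] [ 0.35832544 -0.39177204 -1.85877355]
```

View pics/w4.png

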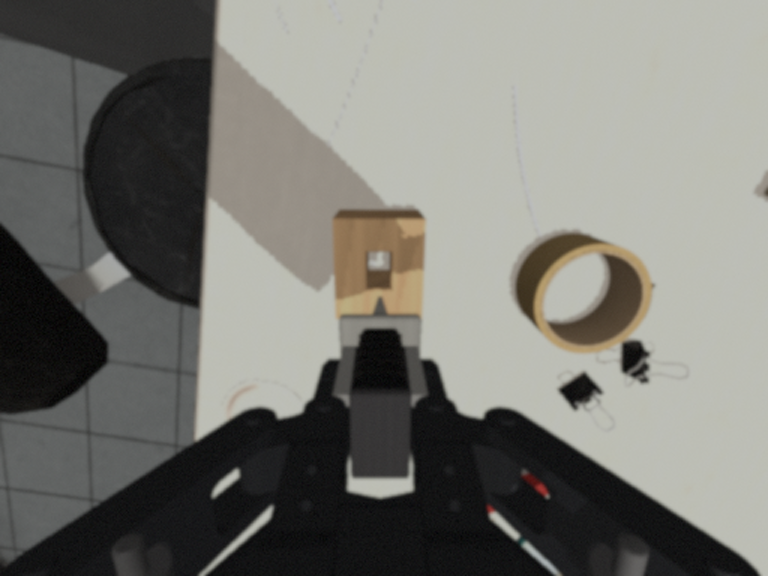

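View pics/s4.png

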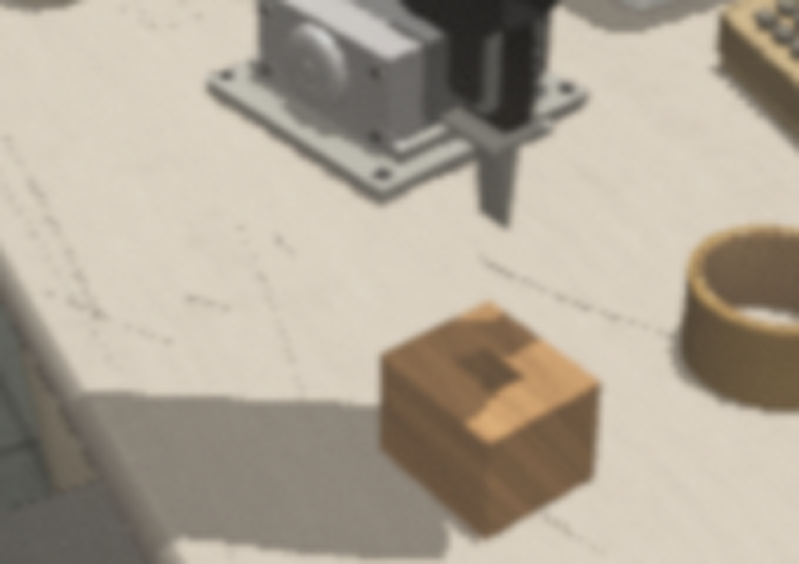

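>>> step_arm:
  moves:
    - [[0,0,0],-2.5,255]
    - [[0.03,0.02,0],0,255]
    - [[0.034,0.022,0],0,255]
    - [[0.034,0.022,0],0,255]
    - [[0.034,0.022,0],0,255]
    - [[0.034,0.022,0],0,255]
    - [[0.034,0.022,0],0,255]
    - [[0.0345,0.025,0],0,255]

```text
clock: 6.47
tool_pos: [0.5775, -0.002, 0.209]
tool_rot: [-3.139, -0.001, 1.798]
ft_force: [0.8, 0.1, -0.8]
opening: 0.0156
```

>>> step_arm:
  moves:
    - [[0,0,0.02],0,255]
    - [[0,0,0.01],0,255]
    - [[0,0,0],0,255]
    - [[0,0,0],0,255]
    - [[0,0,0],0,255]

```text
clock: 6.88
tool_pos: [0.578, -0.0055, 0.1807]
tool_rot: [-3.142, 0.0, 1.795]
ft_force: [0.3, -0.2, -1.1]
opening: 0.0152
```

Run:
```python
from h import *
c=env.read_camera("wrist"); s=env.read_state(); print(s["tool_pos"],s["tool_rot"],s["ft_force"]); crop(c,160,90,200,150,4,"pics/w5.png")
c=env.read_camera("scene");crop(c,215,130,100,80,8,"pics/s5.png")
```

```text
[ 0.5782189  -0.00522564  0.18103519] [3.14080514e+00 3.19765289e-05 1.79575906e+00] [-0.56439652  0.56866386 -0.95266314]
```

View pics/w5.png

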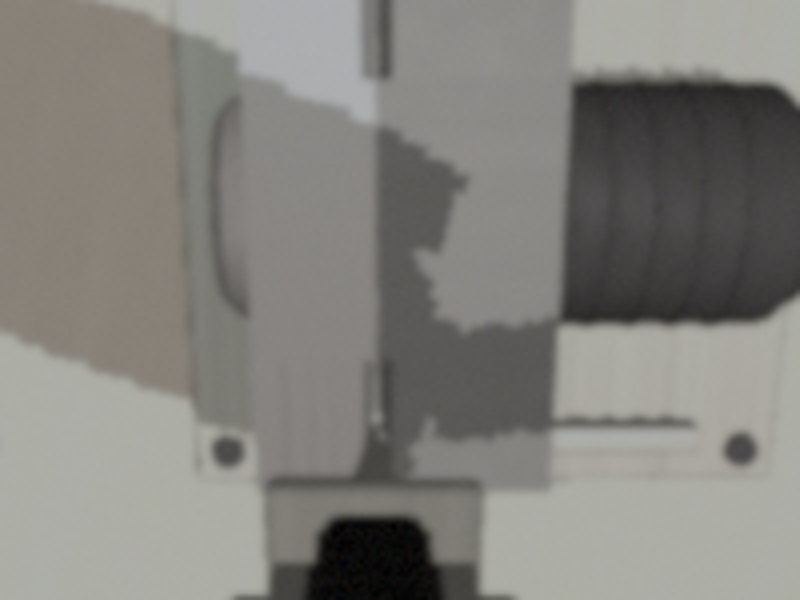

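View pics/s5.png

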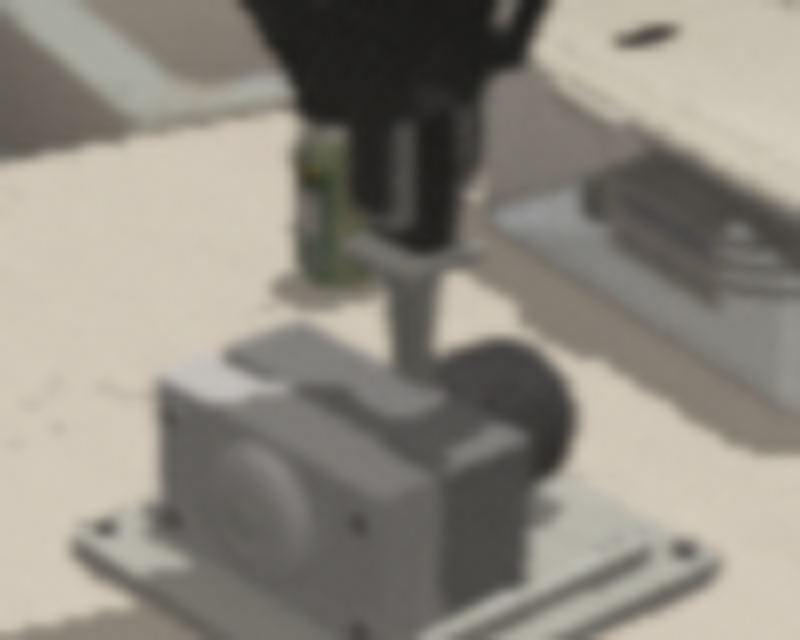

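>>> step_arm:
  moves:
    - [[0,0.0003,0.01],0,255]
    - [[0,0,0.01],0,255]
    - [[0,0,0.006],0,255]
    - [[0,0,0],0,255]
    - [[0,0,0],0,255]

```text
clock: 7.4
tool_pos: [0.578, -0.0038, 0.1536]
tool_rot: [-3.14, 0.0, 1.798]
ft_force: [0.1, -0.1, -1.8]
opening: 0.0156
```

Run:
```python
from h import *
c=env.read_camera("wrist"); s=env.read_state(); print(s["tool_pos"],s["tool_rot"],s["ft_force"]); crop(c,190,120,130,90,6,"pics/w6.png")
```

```text
[ 0.57839953 -0.00385863  0.15416614] [-3.14122881e+00  7.36829290e-05  1.79797807e+00] [-0.49358633 -0.12445105 -1.66389657]
```

View pics/w6.png

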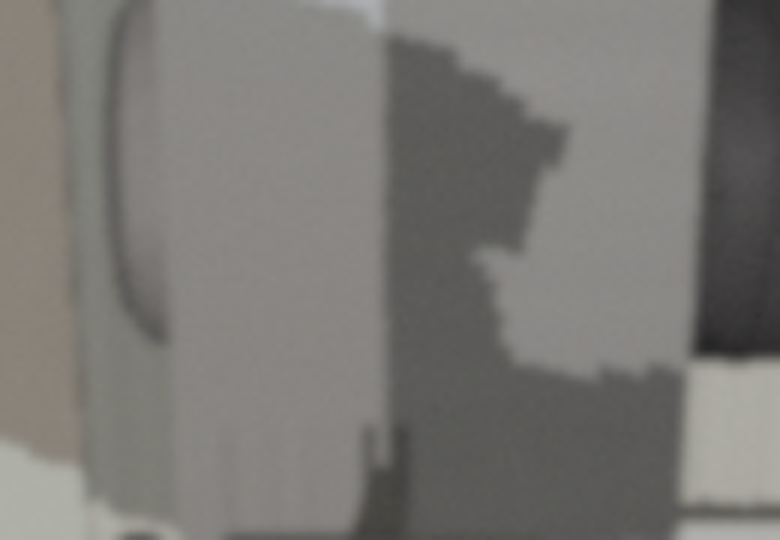

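>>> step_arm:
  moves:
    - [[0,0,0.0015],0,255]
    - [[0,0,0.0015],0,255]
    - [[0,0,0.0015],0,255]
    - [[0,0,0.0015],0,255]

```text
clock: 7.78
tool_pos: [0.5785, -0.0037, 0.1483]
tool_rot: [3.141, -0.0, 1.798]
ft_force: [0.2, -0.0, -1.2]
opening: 0.0154
```

>>> step_arm:
  moves:
    - [[0,0,0.001],0,255]
    - [[0,0,0.001],0,255]
    - [[0,0,0],0,255]

```text
clock: 8.03
tool_pos: [0.5783, -0.0038, 0.1461]
tool_rot: [-3.141, -0.0, 1.798]
ft_force: [0.4, -0.1, -1.8]
opening: 0.0152
```

>>> step_arm:
  moves:
    - [[0,0,0.001],0,255]
    - [[0,0,0.001],0,255]
    - [[0,0,0],0,255]

```text
clock: 8.28
tool_pos: [0.5784, -0.0037, 0.1441]
tool_rot: [-3.142, -0.0, 1.798]
ft_force: [0.5, 1.1, -2.2]
opening: 0.0153
```

>>> step_arm:
  moves:
    - [[0,0,0.001],0,255]
    - [[0,0,0.001],0,255]
    - [[0,0,0],0,255]

```text
clock: 8.53
tool_pos: [0.5785, -0.0038, 0.1422]
tool_rot: [3.141, -0.0, 1.798]
ft_force: [1.0, -1.5, -3.1]
opening: 0.0153
```

>>> step_arm:
  moves:
    - [[0,0,0.001],0,255]
    - [[0,0,0.001],0,255]
    - [[0,0,0],0,255]

```text
clock: 8.78
tool_pos: [0.5784, -0.0038, 0.1402]
tool_rot: [3.142, -0.0, 1.798]
ft_force: [0.1, 0.5, -0.7]
opening: 0.015
```

>>> step_arm:
  moves:
    - [[0,0,0.001],0,255]
    - [[0,0,0.001],0,255]
    - [[0,0,0.001],0,255]

```text
clock: 9.03
tool_pos: [0.5784, -0.0039, 0.1375]
tool_rot: [-3.142, -0.0, 1.798]
ft_force: [-3.6, 0.1, 6.3]
opening: 0.0151
```

>>> step_arm:
  moves:
    - [[0,0,0.001],0,255]
    - [[0,0,0.001],0,255]
    - [[0,0,0],0,255]

```text
clock: 9.28
tool_pos: [0.5783, -0.0041, 0.1355]
tool_rot: [-3.141, -0.0, 1.798]
ft_force: [-3.7, -0.3, 5.4]
opening: 0.0155
```

Run:
```python
from h import *
c=env.read_camera("wrist"); s=env.read_state(); print(s["tool_pos"],s["tool_rot"],s["ft_force"]); crop(c,190,60,130,120,6,"pics/w7.png")
c=env.read_camera("scene");crop(c,215,130,100,80,8,"pics/s7.png")
```

```text
[ 0.57829221 -0.0040566   0.13546925] [-3.14127432e+00 -1.01338690e-04  1.79775169e+00] [-3.23064024 -0.66791771  3.87242925]
```

View pics/w7.png

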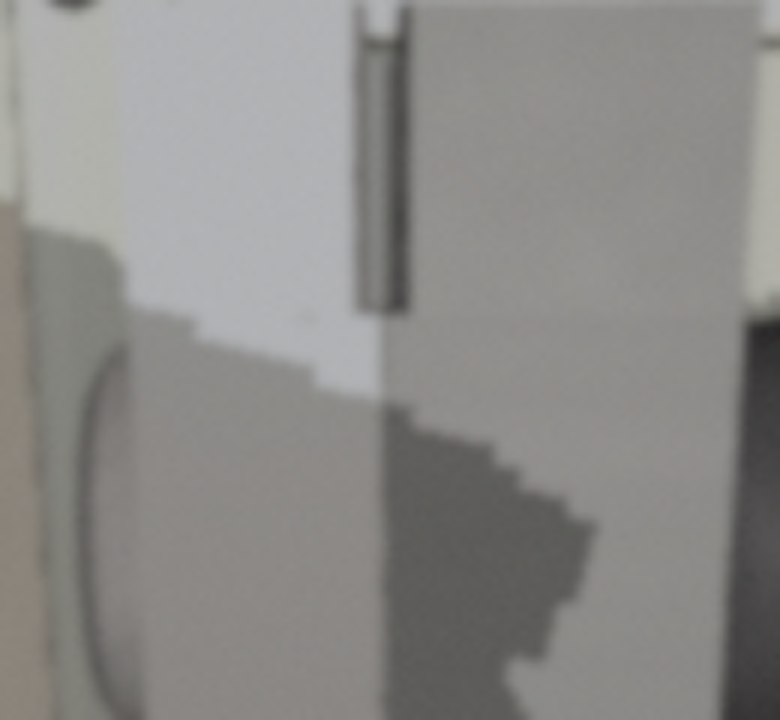

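View pics/s7.png

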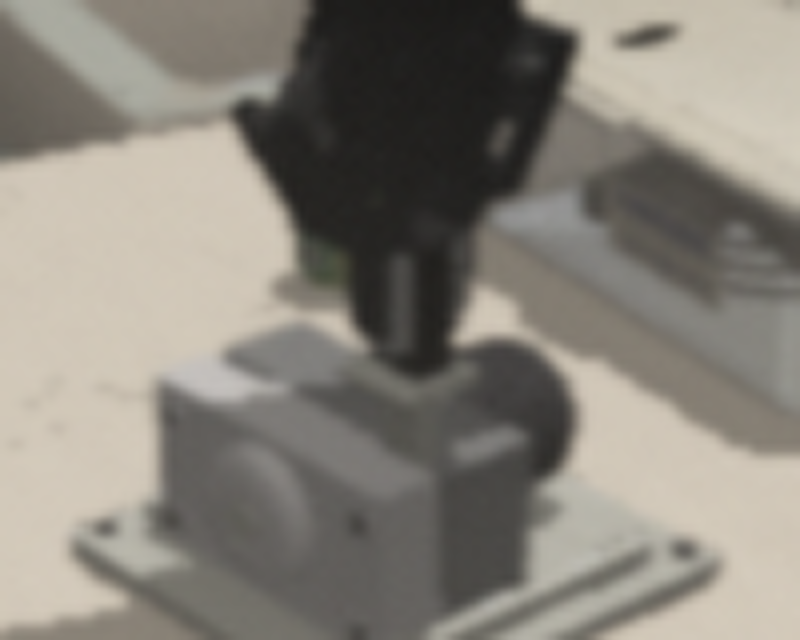

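>>> step_arm:
  moves:
    - [[0,-0.0002,0.0005],0,255]
    - [[0,-0.0002,0.0005],0,255]
    - [[0,0,0],0,255]
    - [[0,0,0],0,255]

```text
clock: 9.72
tool_pos: [0.5781, -0.0041, 0.1346]
tool_rot: [3.141, -0.0, 1.798]
ft_force: [-2.7, -0.6, 5.3]
opening: 0.0153
```

>>> step_arm:
  moves:
    - [[0,0,-0.005],0,255]
    - [[0,0,-0.012],0,255]
    - [[0,0,-0.016],0,255]
    - [[0,0.0003,-0.002],0,255]
    - [[0.02,0,0],0,255]
    - [[0.03,0,0],0,255]
    - [[0.03,0,0],0,255]
    - [[0.01,0,0],0,255]

```text
clock: 10.38
tool_pos: [0.557, 0.0889, 0.169]
tool_rot: [-3.141, -0.002, 1.803]
ft_force: [0.6, 1.8, -1.3]
opening: 0.0154
```

>>> step_arm:
  moves:
    - [[0,0,0.005],0,255]
    - [[0,0,0.005],0,255]
    - [[0,0,0],0,255]
    - [[0,0,0],0,255]

```text
clock: 10.72
tool_pos: [0.558, 0.0822, 0.1589]
tool_rot: [-3.141, 0.001, 1.796]
ft_force: [-0.6, 0.2, -1.6]
opening: 0.0153
```

Run:
```python
from h import *
c=env.read_camera("wrist"); s=env.read_state(); print(s["tool_pos"],s["tool_rot"],s["ft_force"]); crop(c,190,120,130,90,6,"pics/w8.png")
c=env.read_camera("top");crop(c,210,175,80,70,8,"pics/t8.png")
c=env.read_camera("scene");crop(c,215,130,100,80,8,"pics/s8.png")
```

```text
[0.55818108 0.08234823 0.15916341] [-3.14119837e+00  5.04164888e-04  1.79587134e+00] [-0.47604181 -0.04161775 -1.4217948 ]
```

View pics/w8.png

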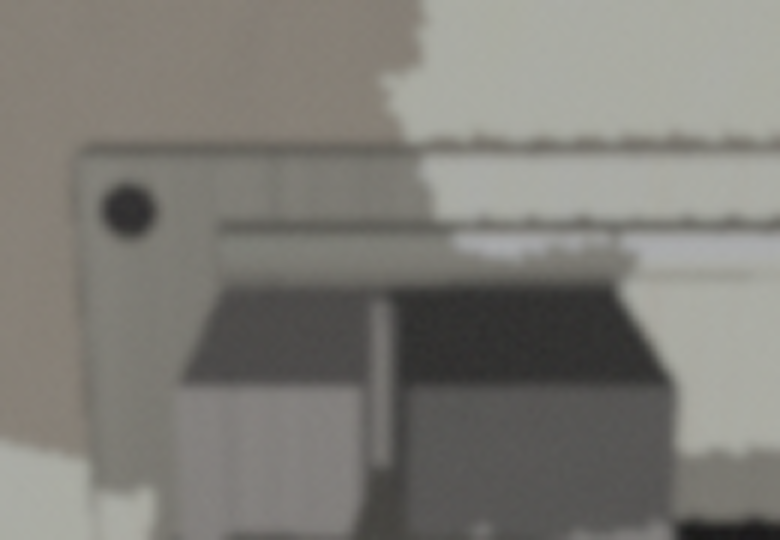

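View pics/s8.png

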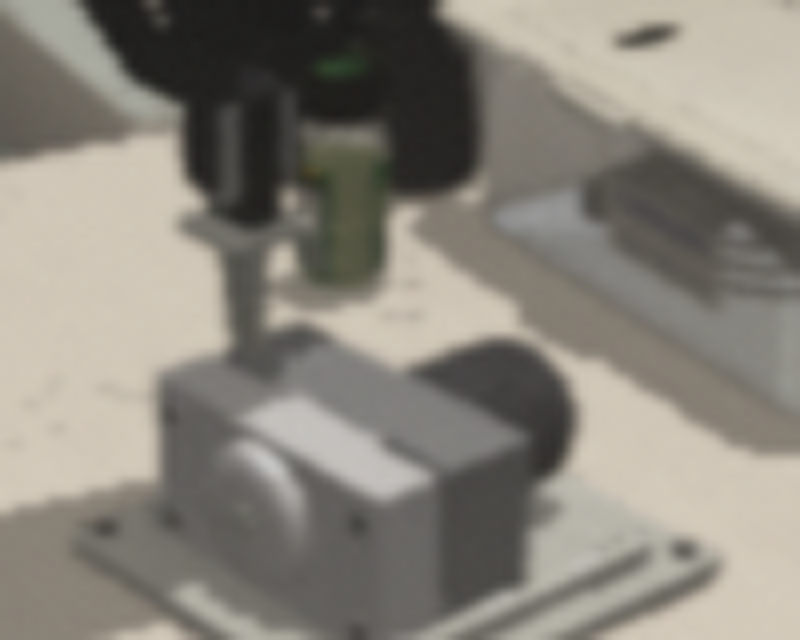

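>>> step_arm:
  moves:
    - [[0,0,0.002],0,255]
    - [[0,0,0.002],0,255]
    - [[0,0,0.002],0,255]
    - [[0,0,0.002],0,255]

```text
clock: 11.2
tool_pos: [0.558, 0.0839, 0.151]
tool_rot: [-3.142, -0.0, 1.798]
ft_force: [0.7, -0.9, -1.6]
opening: 0.0151
```

>>> step_arm:
  moves:
    - [[0,0,0.0015],0,255]
    - [[0,0,0.0015],0,255]
    - [[0,0,0.0015],0,255]
    - [[0,0,0.0015],0,255]

```text
clock: 11.53
tool_pos: [0.5581, 0.0839, 0.1451]
tool_rot: [3.142, -0.0, 1.798]
ft_force: [0.3, 0.0, -1.9]
opening: 0.0154
```

>>> step_arm:
  moves:
    - [[0,0,0.0015],0,255]
    - [[0,0,0.0015],0,255]
    - [[0,0,0],0,255]

```text
clock: 11.78
tool_pos: [0.558, 0.0839, 0.142]
tool_rot: [-3.141, -0.0, 1.798]
ft_force: [-0.2, 0.3, -0.8]
opening: 0.0154
```

>>> step_arm:
  moves:
    - [[0,-0.0001,0.001],0,255]
    - [[0,-0.0001,0.001],0,255]
    - [[0,-0.0001,0.001],0,255]
    - [[0,-0.0001,0.001],0,255]
    - [[0,-0.0001,0.001],0,255]
    - [[0,-0.0001,0.001],0,255]

```text
clock: 12.28
tool_pos: [0.5578, 0.0838, 0.1366]
tool_rot: [3.141, -0.0, 1.798]
ft_force: [-1.2, 0.5, 4.1]
opening: 0.0154
```

>>> step_arm:
  moves:
    - [[0,-0.0001,0.001],0,255]
    - [[0,-0.0001,0.001],0,255]
    - [[0,-0.0001,0.001],0,255]
    - [[0,-0.0001,0.001],0,255]
    - [[0,-0.0001,0.001],0,255]

```text
clock: 12.7
tool_pos: [0.5573, 0.0836, 0.1318]
tool_rot: [3.141, -0.0, 1.798]
ft_force: [-1.1, 0.2, 6.9]
opening: 0.015
```

>>> step_arm:
  moves:
    - [[0,-0.0001,0.001],0,255]
    - [[0,-0.0001,0.001],0,255]
    - [[0,-0.0001,0.001],0,255]
    - [[0,-0.0001,0.001],0,255]

```text
clock: 13.03
tool_pos: [0.5569, 0.0836, 0.1278]
tool_rot: [3.141, -0.0, 1.798]
ft_force: [-1.7, -0.4, 6.7]
opening: 0.0154
```

>>> step_arm:
  moves:
    - [[0,-0.0001,0.001],0,255]
    - [[0,0,0],0,255]
    - [[0,0,-0.005],0,255]
    - [[0,0,-0.012],0,255]
    - [[0,0,-0.016],0,255]
    - [[0,0.0007,-0.01],0,255]
    - [[-0.02,0,0],0,255]
    - [[-0.03,0,0],0,255]

```text
clock: 13.7
tool_pos: [0.5686, 0.038, 0.1704]
tool_rot: [3.14, -0.002, 1.804]
ft_force: [0.5, -0.6, -1.5]
opening: 0.0155
```

>>> step_arm:
  moves:
    - [[-0.03,0,0],0,255]
    - [[-0.01,0,0],0,255]
    - [[0,0,0.005],0,255]
    - [[0,0,0.005],0,255]
    - [[0,0,0],0,255]
    - [[0,0,0],0,255]

```text
clock: 14.2
tool_pos: [0.577, -0.0024, 0.1588]
tool_rot: [-3.14, -0.001, 1.8]
ft_force: [0.0, 0.3, -1.5]
opening: 0.0153
```

Run:
```python
from h import *
c=env.read_camera("wrist"); s=env.read_state(); print(s["tool_pos"],s["tool_rot"],s["ft_force"]); crop(c,190,70,130,130,6,"pics/w9.png")
```

```text
[ 0.57721622 -0.00260136  0.15909098] [-3.14095912e+00 -5.66702351e-04  1.79991583e+00] [-0.27363441 -0.00303072 -1.43400843]
```

View pics/w9.png

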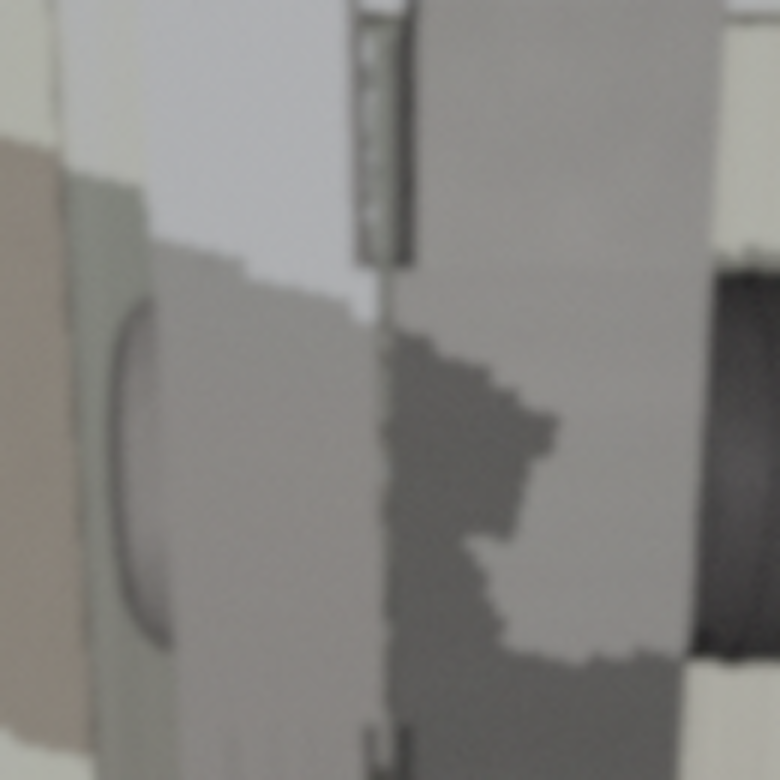

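>>> step_arm:
  moves:
    - [[-0.02,0,-0.01],0,255]
    - [[-0.03,0,-0.01],0,255]
    - [[-0.02,0,0],0,255]
    - [[0,0,0],0,255]
    - [[0,0,0],0,255]
    - [[0,0,0],0,255]

```text
clock: 14.75
tool_pos: [0.5933, -0.0709, 0.1791]
tool_rot: [-3.141, -0.001, 1.799]
ft_force: [-0.1, -0.3, -1.2]
opening: 0.0155
```

Run:
```python
from h import *
c=env.read_camera("wrist"); s=env.read_state(); print(s["tool_pos"],s["tool_rot"],s["ft_force"]); crop(c,190,10,130,150,5.2,"pics/w10.png")
c=env.read_camera("top");crop(c,210,175,80,70,8,"pics/t10.png")
```

```text
[ 0.59321628 -0.07051426  0.17907908] [-3.14133700e+00 -9.21951812e-04  1.80005000e+00] [-0.4722896  -0.55214466 -1.06850425]
```

View pics/w10.png

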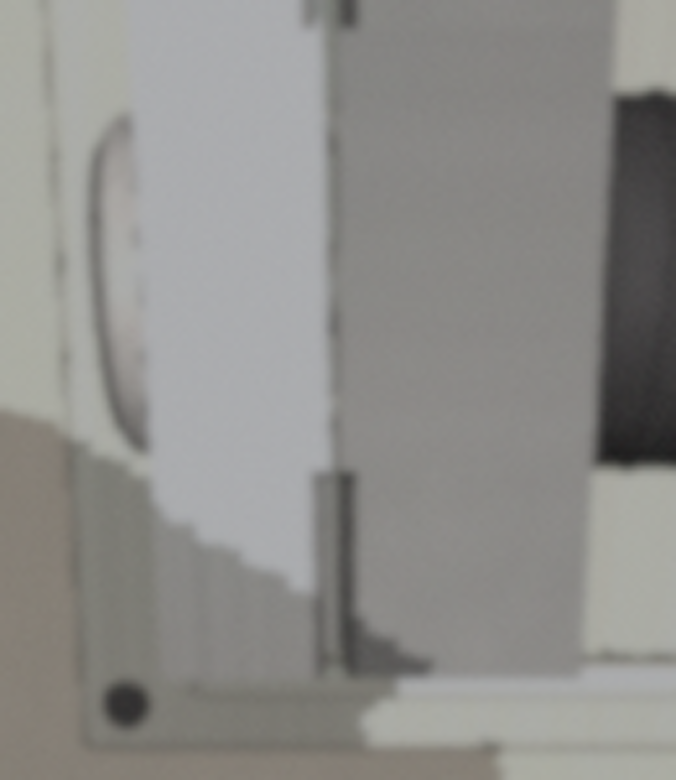

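View pics/t10.png

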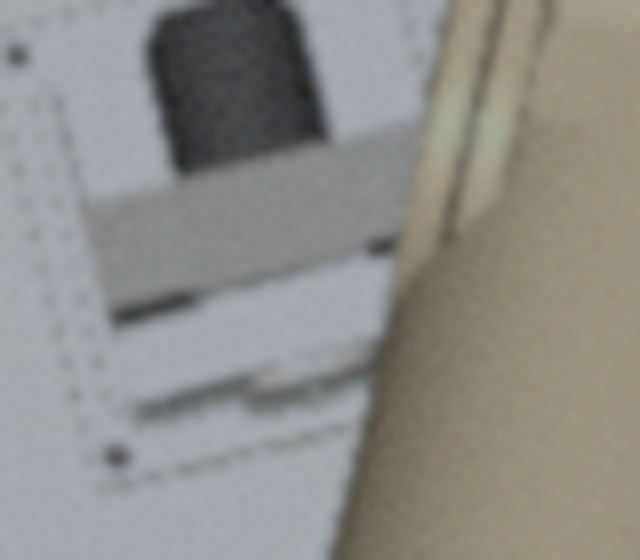

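Run:
```python
from h import *
c=env.read_camera("wrist")
k=5.2;o=np.array([190,10])
px=lambda a:(np.array(a)+.5)/k+o-.5
O=np.array([.5704,.0420]);a=np.radians(13.05);Rz=np.array([[np.cos(a),-np.sin(a)],[np.sin(a),np.cos(a)]])
S=unz(c,px([(304,12),(357,12),(315,480),(356,480),(318,600),(356,640),(333,440),(342,440),(325,60),(340,60),(145,400),(605,380),(582,672),(135,60),(155,490)]),.077)
print(((S[:,:2]-O)@Rz).round(4))
g=cv2.cvtColor(c["image"],cv2.COLOR_RGB2GRAY)
for r in [20,40,70,85,95,105,115,122]: print(r, g[r,245:265])
```

```text
[[-0.0072  0.0303]
 [ 0.0004  0.0304]
 [-0.0057 -0.0332]
 [ 0.0007 -0.0332]
 [-0.0053 -0.0515]
 [ 0.0009 -0.0578]
 [-0.0029 -0.0273]
 [-0.0015 -0.0273]
 [-0.0042  0.0244]
 [-0.002   0.0244]
 [-0.032  -0.0215]
 [ 0.0389 -0.0185]
 [ 0.0379 -0.0629]
 [-0.0316  0.0243]
 [-0.0309 -0.0347]]
20 [173 172 172 172 173 171 164 149 130 119 118 126 132 132 132 132 132 133
 132 132]
40 [171 172 173 171 172 171 166 150 127 117 125 133 135 136 135 135 135 136
 135 135]
70 [172 172 171 171 171 171 167 156 134 123 128 134 136 137 137 135 136 135
 136 136]
85 [173 172 172 172 171 172 170 162 146 131 131 135 137 138 138 138 138 138
 139 137]
95 [172 173 172 172 172 172 172 167 154 134 129 135 138 139 139 138 140 138
 140 140]
105 [172 172 171 169 159 139 125 123 121 108  90  80  91 113 131 137 137 138
 136 136]
115 [172 172 171 168 158 141 125 121 120 110  90  78  92 115 132 138 138 139
 139 139]
122 [153 164 169 168 162 145 127 121 122 109  91  78  89 114 131 137 137 138
 138 139]
```

Run:
```python
from h import *
s=env.read_state();p=s["tool_pos"]; print(p)
c=env.read_camera("scene")
P=np.array([p+[0,0,-.075],p+[0,0,-.030],p+[0,0,-.024]]);uv=proj(c,P);print(uv.round(1))
x0,y0=int(uv[0,0])-30,int(uv[0,1])-50;k=9
im=cv2.resize(cv2.cvtColor(c["image"],cv2.COLOR_RGB2BGR)[y0:y0+65,x0:x0+80],None,fx=k,fy=k,interpolation=cv2.INTER_CUBIC)
for u in uv: cv2.circle(im,tuple(int(v) for v in ((u-[x0,y0]+.5)*k)),4,(0,0,255),-1)
cv2.imwrite("pics/s11.png",im)
c=env.read_camera("wrist");uv=proj(c,P);print(uv.round(1))
im=cv2.resize(cv2.cvtColor(c["image"],cv2.COLOR_RGB2BGR)[150:300,180:330],None,fx=4,fy=4,interpolation=cv2.INTER_CUBIC)
for u in uv: cv2.circle(im,tuple(int(v) for v in ((u-[180,150]+.5)*4)),3,(0,0,255),-1)
cv2.imwrite("pics/w11.png",im)
```

```text
[ 0.59322311 -0.07065651  0.17909038]
[[283.6 186.4]
 [284.1 170.6]
 [284.1 168.4]]
[[253.3 206.9]
 [253.3 231.5]
 [253.3 235.7]]
```

View pics/s11.png

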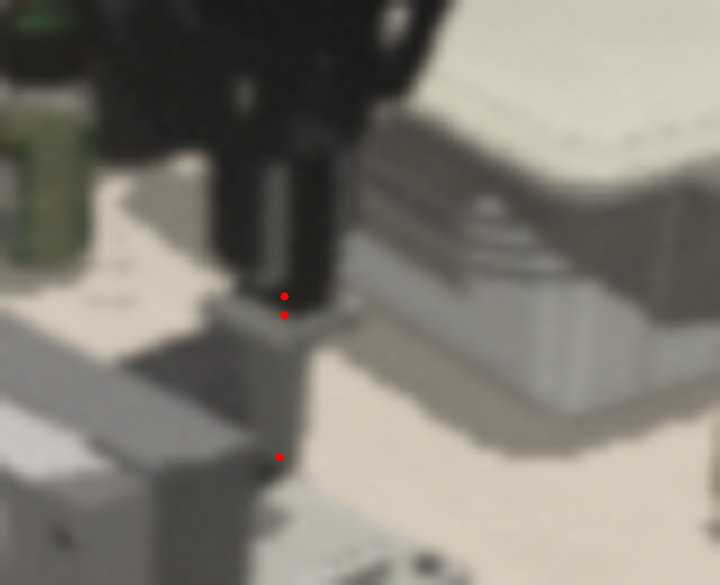

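View pics/w11.png

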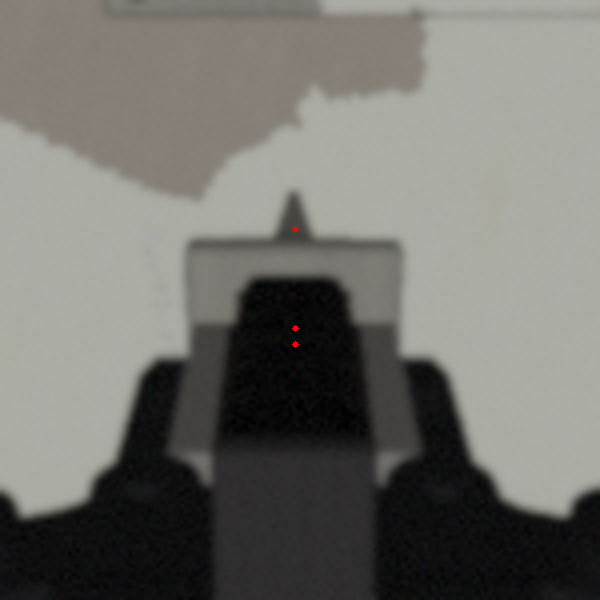

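>>> step_arm:
  moves:
    - [[0.02,0,0],0,255]
    - [[0.03,0,0],0,255]
    - [[0.018,0,0],0,255]
    - [[0,0,0.01],0,255]
    - [[0,0,0.01],0,255]
    - [[0,0,0],0,255]
    - [[0,0,0],0,255]

```text
clock: 15.58
tool_pos: [0.5775, -0.0071, 0.1586]
tool_rot: [-3.14, 0.001, 1.797]
ft_force: [-0.1, 0.4, -0.9]
opening: 0.0154
```

Run:
```python
from h import *
c=env.read_camera("wrist"); s=env.read_state(); print(s["tool_pos"],s["tool_rot"],s["ft_force"]); crop(c,190,70,130,130,6,"pics/w12.png")
```

```text
[ 0.57784337 -0.00717556  0.15916552] [-3.14097503e+00  5.50706979e-04  1.79635862e+00] [-0.51255062 -0.30652848 -1.3808134 ]
```

View pics/w12.png

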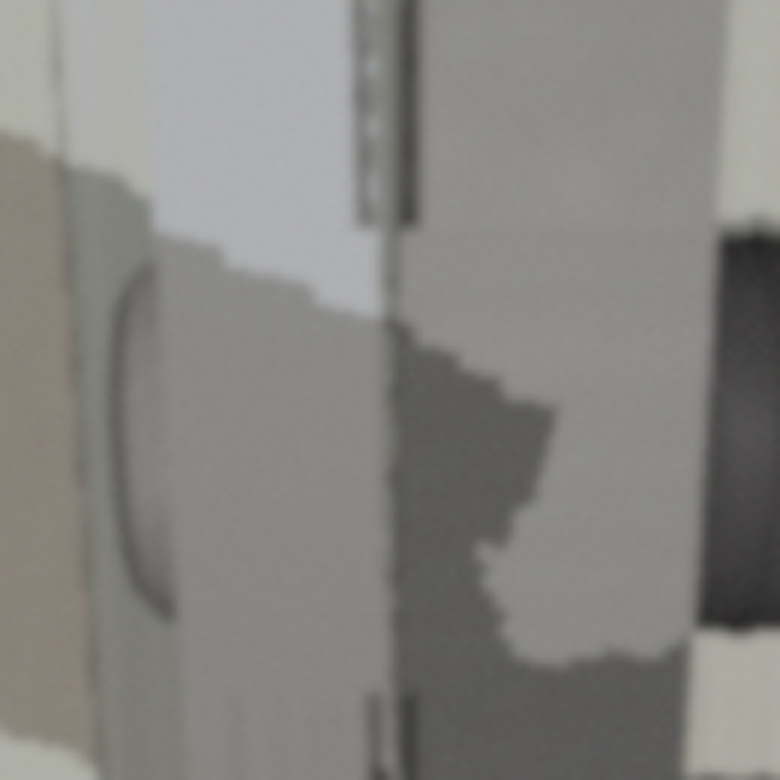

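>>> step_arm:
  moves:
    - [[0.001,0,0.002],0,255]
    - [[0,0,0.002],0,255]
    - [[0,0,0.002],0,255]
    - [[0,0,0.002],0,255]
    - [[0,0,0.002],0,255]
    - [[0,0,0.002],0,255]

```text
clock: 16.13
tool_pos: [0.5778, -0.005, 0.1471]
tool_rot: [3.141, -0.0, 1.798]
ft_force: [0.2, -0.0, -1.1]
opening: 0.0151
```

>>> step_arm:
  moves:
    - [[0,0,0.0015],0,255]
    - [[0,0,0.0015],0,255]
    - [[0,0,0.001],0,255]
    - [[0,0,0],0,255]

```text
clock: 16.47
tool_pos: [0.578, -0.0048, 0.1432]
tool_rot: [3.141, 0.0, 1.798]
ft_force: [1.0, 1.1, -1.7]
opening: 0.0154
```

>>> step_arm:
  moves:
    - [[0,0,0.001],0,255]
    - [[0,0,0.001],0,255]
    - [[0,0,0],0,255]

```text
clock: 16.72
tool_pos: [0.578, -0.0049, 0.1413]
tool_rot: [3.141, -0.0, 1.798]
ft_force: [2.6, 1.0, -0.9]
opening: 0.0153
```

>>> step_arm:
  moves:
    - [[0,0,0.001],0,255]
    - [[0,0,0.001],0,255]
    - [[0,0,0],0,255]

```text
clock: 16.97
tool_pos: [0.578, -0.0049, 0.1393]
tool_rot: [3.141, 0.0, 1.798]
ft_force: [4.4, 1.0, -0.5]
opening: 0.0154
```

>>> step_arm:
  moves:
    - [[0,0.0003,0],0,255]
    - [[0,0.0002,0],0,255]
    - [[0,0,0],0,255]

```text
clock: 17.22
tool_pos: [0.5782, -0.0049, 0.1393]
tool_rot: [-3.142, -0.0, 1.798]
ft_force: [3.1, 0.9, -0.3]
opening: 0.0153
```

>>> step_arm:
  moves:
    - [[0,0,0.001],0,255]
    - [[0,0,0.001],0,255]
    - [[0,0,0],0,255]

```text
clock: 17.47
tool_pos: [0.5782, -0.0048, 0.1372]
tool_rot: [3.142, -0.0, 1.798]
ft_force: [2.6, 0.5, -0.8]
opening: 0.0149
```

>>> step_arm:
  moves:
    - [[0,0,0.001],0,255]
    - [[0,0,0.001],0,255]
    - [[0,0,0],0,255]

```text
clock: 17.72
tool_pos: [0.5782, -0.0049, 0.1353]
tool_rot: [3.142, -0.0, 1.798]
ft_force: [1.4, 1.1, 2.6]
opening: 0.0154
```

>>> step_arm:
  moves:
    - [[0,-0.0001,0.001],0,255]
    - [[0,-0.0001,0.001],0,255]
    - [[0,-0.0001,0.001],0,255]
    - [[0,-0.0001,0.001],0,255]
    - [[0,-0.0001,0.001],0,255]
    - [[0,-0.0001,0.001],0,255]

```text
clock: 18.22
tool_pos: [0.5776, -0.0051, 0.1294]
tool_rot: [3.141, -0.0, 1.798]
ft_force: [0.9, -0.1, 5.7]
opening: 0.0153
```

>>> step_arm:
  moves:
    - [[0,-0.0001,0.001],0,255]
    - [[0,-0.0001,0.001],0,255]
    - [[0,-0.0001,0.001],0,255]
    - [[0,-0.0001,0.001],0,255]
    - [[0,-0.0001,0.001],0,255]
    - [[0,-0.0001,0.001],0,255]

```text
clock: 18.72
tool_pos: [0.577, -0.0053, 0.1235]
tool_rot: [3.141, -0.0, 1.798]
ft_force: [0.7, 0.2, 5.9]
opening: 0.0155
```

>>> step_arm:
  moves:
    - [[0,-0.0001,0.001],0,255]
    - [[0,-0.0001,0.001],0,255]
    - [[0,-0.0001,0.001],0,255]
    - [[0,-0.0001,0.001],0,255]
    - [[0,0,0],0,255]

```text
clock: 19.13
tool_pos: [0.5766, -0.0055, 0.1193]
tool_rot: [3.142, 0.0, 1.798]
ft_force: [0.9, -1.2, 4.1]
opening: 0.0152
```

Run:
```python
from h import *
c=env.read_camera("wrist"); s=env.read_state(); print(s["tool_pos"],s["tool_rot"],s["ft_force"]); crop(c,180,40,140,140,5,"pics/w13.png")
```

```text
[ 0.57658958 -0.00547409  0.11929434] [-3.14157170e+00  9.05114633e-05  1.79774344e+00] [ 1.01912201 -0.59603133  3.22577248]
```

View pics/w13.png

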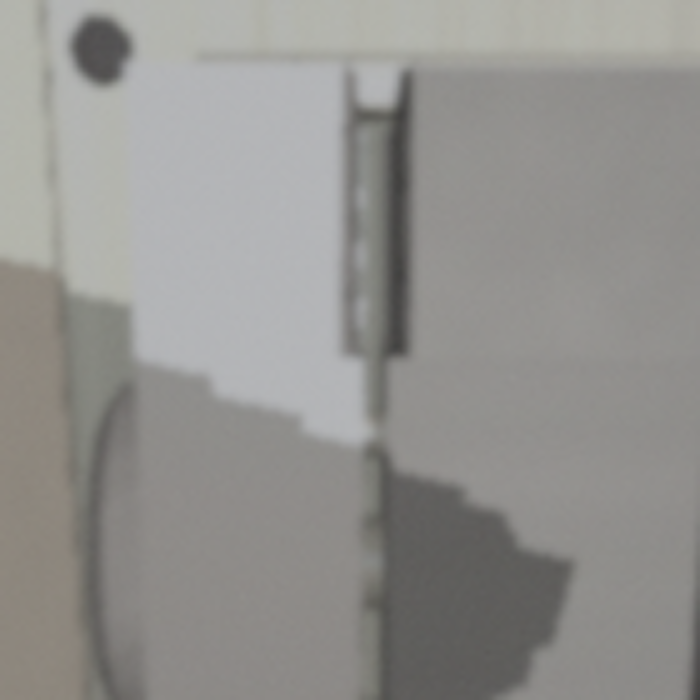

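Run:
```python
from h import *
c=env.read_camera("wrist")
O=np.array([.5704,.0420]);a=np.radians(13.05);Rz=np.array([[np.cos(a),-np.sin(a)],[np.sin(a),np.cos(a)]])
g=cv2.cvtColor(c["image"],cv2.COLOR_RGB2GRAY)
for r in [80,100,118,122,150,160,170,178]:
    S=unz(c,[(200,r),(210,r)],.077); q=((S[:,:2]-O)@Rz*1000); print(r,"y=%.1f mm/px=%.3f"%(q[0,1],(q[1,0]-q[0,0])/10), g[r,200:212],g[r,245:268])
```

```text
80 y=45.4 mm/px=0.591 [180 179 179 179 179 179 179 181 180 181 180 181] [180 178 172 155 133 124 140 151 144 133 125 114  97  78  73  81  98 122
 139 144 146 146 146]
100 y=34.2 mm/px=0.604 [144 146 152 158 161 164 171 177 180 180 180 181] [180 177 166 145 126 126 142 153 146 134 124 111  96  76  72  81 100 124
 141 147 147 147 148]
118 y=23.7 mm/px=0.616 [130 128 125 115 108 107 117 129 137 141 140 141] [180 180 181 180 181 179 176 162 141 128 117 111 124 139 144 145 144 145
 144 146 144 146 145]
122 y=21.3 mm/px=0.619 [118 106 106 111 114 116 120 130 138 140 141 140] [180 180 180 180 180 180 176 163 145 127 115 112 126 140 145 144 144 145
 146 145 146 145 144]
150 y=4.0 mm/px=0.638 [118 130 134 134 135 135 135 135 137 139 140 139] [140 140 139 140 139 139 138 132 130 127 121 110  96  92  96  94  95  95
  95  92  93  94  93]
160 y=-2.5 mm/px=0.646 [113 123 131 131 133 135 135 136 137 139 139 139] [139 140 140 139 140 138 129 115 102  97  91  87  87  92  93  94  96  93
  93  93  95  95  94]
170 y=-9.1 mm/px=0.653 [ 99 108 119 122 123 123 123 124 127 133 137 138] [139 139 140 138 139 137 132 128 126 123 110  92  86  91  92  93  94  92
  96  93  94  93  94]
178 y=-14.5 mm/px=0.659 [118 104  98 103 107 110 110 113 119 127 134 137] [138 139 139 139 138 134 129 123 121 118 106  90  86  90  93  92  94  95
  93  93  93  94  93]
```

>>> step_arm:
  moves:
    - [[0,-0.0001,0.001],0,255]
    - [[0,-0.0001,0.001],0,255]
    - [[0,-0.0001,0.001],0,255]
    - [[0,-0.0001,0.001],0,255]
    - [[0,0,0],0,255]
    - [[0,0,0],0,255]

```text
clock: 19.73
tool_pos: [0.5762, -0.0055, 0.1153]
tool_rot: [-3.142, 0.0, 1.798]
ft_force: [2.4, 0.1, 3.0]
opening: 0.0154
```

>>> step_arm:
  moves:
    - [[0,0,-0.005],0,255]
    - [[0,0,-0.012],0,255]
    - [[0,0,-0.018],0,255]
    - [[0,0,-0.018],0,255]
    - [[0.02,0.0008,-0.001],0,255]
    - [[0.03,0,0],0,255]
    - [[0.03,0,0],0,255]
    - [[0.011,0,0],0,255]

```text
clock: 20.4
tool_pos: [0.5548, 0.0882, 0.1692]
tool_rot: [-3.14, -0.002, 1.802]
ft_force: [0.0, 1.0, -1.7]
opening: 0.0152
```

>>> step_arm:
  moves:
    - [[0,0,0.005],0,255]
    - [[0,0,0.004],0,255]
    - [[0,0,0],0,255]
    - [[0,0,0],0,255]

```text
clock: 20.73
tool_pos: [0.5563, 0.0818, 0.16]
tool_rot: [-3.14, 0.001, 1.796]
ft_force: [-0.4, 0.3, -2.1]
opening: 0.0152
```

Run:
```python
from h import *
c=env.read_camera("wrist"); s=env.read_state(); print(s["tool_pos"],s["tool_rot"],s["ft_force"]); crop(c,190,120,130,90,6,"pics/w14.png")
```

```text
[0.55654057 0.08197505 0.16021523] [-3.14100105e+00  5.14991516e-04  1.79591233e+00] [ 0.85888955 -0.66155659 -2.16236676]
```

View pics/w14.png

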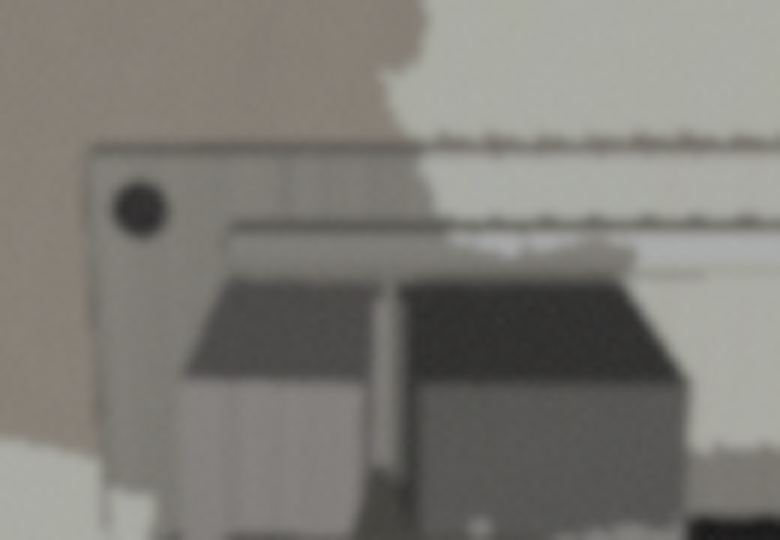

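>>> step_arm:
  moves:
    - [[0,0,0.003],0,255]
    - [[0,0,0.003],0,255]
    - [[0,0,0.003],0,255]
    - [[0,0,0.003],0,255]
    - [[0,0,0.003],0,255]
    - [[0,0,0.003],0,255]

```text
clock: 21.28
tool_pos: [0.5565, 0.0835, 0.1419]
tool_rot: [-3.141, -0.0, 1.798]
ft_force: [0.2, -0.5, -1.6]
opening: 0.0153
```

>>> step_arm:
  moves:
    - [[0,0,0.002],0,255]
    - [[0,0,0.002],0,255]
    - [[0,0,0.002],0,255]
    - [[0,0,0.002],0,255]
    - [[0,0,0.002],0,255]
    - [[0,0,0.001],0,255]
    - [[0,0,0],0,255]

```text
clock: 21.87
tool_pos: [0.5569, 0.0836, 0.1313]
tool_rot: [3.141, 0.0, 1.798]
ft_force: [3.2, 0.2, -0.4]
opening: 0.0156
```

>>> step_arm:
  moves:
    - [[0,0.0003,0.001],0,255]
    - [[0,0,0.001],0,255]
    - [[0,0,0.001],0,255]
    - [[0,0,0.001],0,255]
    - [[0,0,0],0,255]

```text
clock: 22.28
tool_pos: [0.5568, 0.0835, 0.1273]
tool_rot: [-3.142, -0.0, 1.798]
ft_force: [-0.8, -0.6, 2.7]
opening: 0.0154
```

>>> step_arm:
  moves:
    - [[0,-0.0001,0.001],0,255]
    - [[0,-0.0001,0.001],0,255]
    - [[0,-0.0001,0.001],0,255]
    - [[0,-0.0001,0.001],0,255]
    - [[0,-0.0001,0.001],0,255]
    - [[0,-0.0001,0.001],0,255]
    - [[0,-0.0001,0.001],0,255]

```text
clock: 22.87
tool_pos: [0.5562, 0.0834, 0.1206]
tool_rot: [3.141, -0.0, 1.798]
ft_force: [-1.6, -0.4, 5.9]
opening: 0.0151
```

>>> step_arm:
  moves:
    - [[0,-0.0001,0.001],0,255]
    - [[0,-0.0001,0.001],0,255]
    - [[0,-0.0001,0.001],0,255]
    - [[0,-0.0001,0.001],0,255]
    - [[0,-0.0001,0.001],0,255]
    - [[0,-0.0001,0.001],0,255]
    - [[0,0,0.001],0,255]
    - [[0,0,0],0,255]

```text
clock: 23.53
tool_pos: [0.5554, 0.0832, 0.1134]
tool_rot: [-3.141, -0.0, 1.798]
ft_force: [-0.7, -0.2, 4.7]
opening: 0.0154
```

>>> step_arm:
  moves:
    - [[0,0,-0.005],0,255]
    - [[0,0,-0.015],0,255]
    - [[0,0,-0.02],0,255]
    - [[0,0,-0.03],0,255]
    - [[-0.03,0,-0.02],0,255]
    - [[-0.04,0,0],0,255]
    - [[-0.04,0,0],0,255]
    - [[-0.04,0,0],0,255]

```text
clock: 24.2
tool_pos: [0.5892, -0.064, 0.2037]
tool_rot: [3.141, -0.001, 1.799]
ft_force: [1.1, -0.0, -2.8]
opening: 0.0153
```

>>> step_arm:
  moves:
    - [[-0.02,0,0],0,255]
    - [[0,0,0],0,255]
    - [[0,0,0],0,255]
    - [[0,0,0],0,255]

```text
clock: 24.53
tool_pos: [0.5935, -0.0815, 0.2029]
tool_rot: [-3.141, -0.001, 1.799]
ft_force: [-0.6, 0.2, -1.7]
opening: 0.0152
```

Run:
```python
from h import *
c=env.read_camera("wrist"); s=env.read_state(); print(s["tool_pos"],s["tool_rot"],s["ft_force"]); crop(c,190,0,130,150,5.2,"pics/w15.png")
O=np.array([.5704,.0420]);a=np.radians(13.05);Rz=np.array([[np.cos(a),-np.sin(a)],[np.sin(a),np.cos(a)]])
g=cv2.cvtColor(c["image"],cv2.COLOR_RGB2GRAY)
for y in [45,38,24,12,0,-12,-24,-38,-45]:
    uv=proj(c,np.r_[O+Rz@[-.004,y/1000],.077])[0].round().astype(int); r=uv[1]
    if not 0<=r<384: continue
    S=unz(c,[(uv[0],r),(uv[0]+10,r)],.077); q=((S[:,:2]-O)@Rz*1000); print(r,uv[0]-12,"y=%.1f mm/px=%.3f"%(q[0,1],(q[1,0]-q[0,0])/10), g[r,uv[0]-12:uv[0]+12])
```

```text
[ 0.59362787 -0.08088415  0.20291641] [-3.14082373e+00 -9.79755242e-04  1.79965973e+00] [-0.38838156  0.115385   -1.53696586]
15 243 y=24.3 mm/px=0.823 [170 171 170 170 170 171 169 166 156 139 125 123 119 114 117 125 130 131
 130 130 131 131 130 130]
32 243 y=11.9 mm/px=0.837 [170 170 169 170 170 170 167 158 138 117 110 108 104 103 113 126 131 134
 134 133 133 134 133 134]
48 243 y=-0.1 mm/px=0.851 [171 170 170 170 170 170 166 157 140 123 115 116 113 106 114 126 133 134
 133 133 132 133 134 134]
63 243 y=-11.7 mm/px=0.864 [170 170 171 170 171 170 170 164 146 117  94  82  78  88 108 127 133 133
 133 134 134 133 134 134]
78 243 y=-23.7 mm/px=0.878 [170 170 171 170 171 170 170 169 165 161 160 157 151 140 134 135 136 136
 136 137 136 137 136 137]
95 243 y=-37.7 mm/px=0.894 [170 169 170 169 161 143 129 138 151 145 129 120 116 105  87  74  85 107
 127 135 135 137 136 136]
104 243 y=-45.4 mm/px=0.902 [171 170 169 168 160 144 127 132 146 143 130 120 111  97  82  74  90 112
 131 136 138 139 138 137]
```

View pics/w15.png

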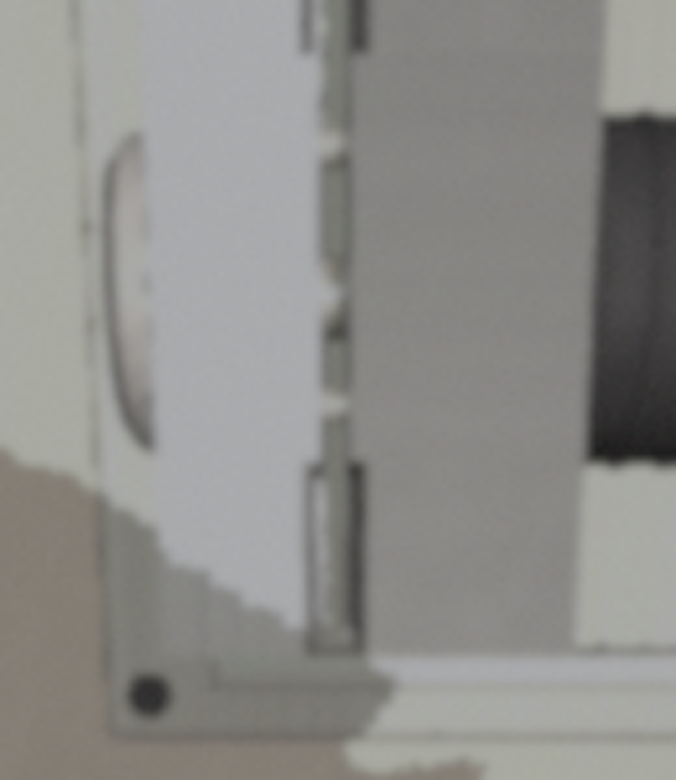

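>>> step_arm:
  moves:
    - [[0.02,0.0003,0.01],0,255]
    - [[0.03,0,0.013],0,255]
    - [[0.02,0,0.01],0,255]
    - [[0.0075,0,0.01],0,255]
    - [[0,0,0],0,255]
    - [[0,0,0],0,255]
    - [[0,0,0],0,255]

```text
clock: 25.17
tool_pos: [0.5771, -0.0079, 0.1611]
tool_rot: [3.141, 0.001, 1.797]
ft_force: [0.4, -0.4, -1.3]
opening: 0.0154
```

Run:
```python
from h import *
c=env.read_camera("wrist"); s=env.read_state(); print(s["tool_pos"],s["tool_rot"],s["ft_force"]); crop(c,190,70,130,130,6,"pics/w16.png")
```

```text
[ 0.57718595 -0.00816119  0.16116023] [3.14045673e+00 6.64338096e-04 1.79643471e+00] [ 0.7744123   0.41484619 -0.93088236]
```

View pics/w16.png

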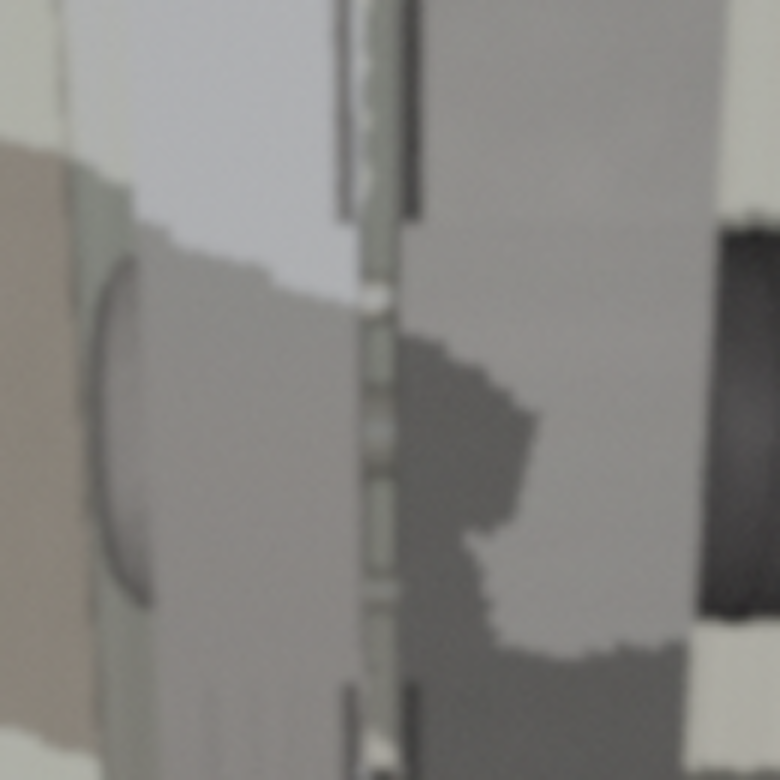

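>>> step_arm:
  moves:
    - [[0.001,0,0.004],0,255]
    - [[0,0,0.004],0,255]
    - [[0,0,0.004],0,255]
    - [[0,0,0.004],0,255]
    - [[0,0,0.004],0,255]
    - [[0,0,0.004],0,255]
    - [[0,0,0.003],0,255]
    - [[0,0,0.002],0,255]

```text
clock: 25.88
tool_pos: [0.5763, -0.0058, 0.1307]
tool_rot: [-3.141, -0.0, 1.798]
ft_force: [-0.3, -0.3, -0.9]
opening: 0.0155
```

>>> step_arm:
  moves:
    - [[0,0,0.002],0,255]
    - [[0,0,0.002],0,255]
    - [[0,0,0.002],0,255]
    - [[0,0,0.001],0,255]
    - [[0,0,0.001],0,255]
    - [[0,0,0],0,255]

```text
clock: 26.38
tool_pos: [0.5764, -0.0058, 0.1232]
tool_rot: [-3.142, -0.0, 1.798]
ft_force: [1.0, -0.2, -2.0]
opening: 0.0154
```

>>> step_arm:
  moves:
    - [[0,0,0.0015],0,255]
    - [[0,0,0.0015],0,255]
    - [[0,0,0.001],0,255]
    - [[0,0,0.001],0,255]
    - [[0,0,0.001],0,255]
    - [[0,0,0],0,255]

```text
clock: 26.88
tool_pos: [0.5765, -0.0059, 0.1173]
tool_rot: [3.142, -0.0, 1.798]
ft_force: [0.4, 0.2, 0.6]
opening: 0.0151
```

>>> step_arm:
  moves:
    - [[0,0,0.001],0,255]
    - [[0,-0.0001,0.001],0,255]
    - [[0,-0.0001,0.001],0,255]
    - [[0,-0.0001,0.001],0,255]
    - [[0,-0.0001,0.001],0,255]
    - [[0,0,0],0,255]

```text
clock: 27.38
tool_pos: [0.5761, -0.0061, 0.1125]
tool_rot: [3.141, 0.0, 1.798]
ft_force: [-1.3, -0.4, 4.5]
opening: 0.0153
```

>>> step_arm:
  moves:
    - [[0,0,-0.005],0,255]
    - [[0,0,-0.015],0,255]
    - [[0,0,-0.02],0,255]
    - [[0,0,-0.03],0,255]
    - [[0,0,-0.03],0,255]
    - [[-0.02,-0.015,-0.01],0,255]
    - [[-0.03,-0.02,0],0,255]
    - [[-0.034,-0.022,0],0,255]

```text
clock: 28.05
tool_pos: [0.5397, -0.0999, 0.2231]
tool_rot: [3.14, -0.0, 1.802]
ft_force: [0.3, -0.5, -1.9]
opening: 0.0155
```

>>> step_arm:
  moves:
    - [[-0.034,-0.022,0],0,255]
    - [[-0.034,-0.022,0],0,255]
    - [[-0.034,-0.022,0],0,255]
    - [[-0.03,-0.018,0],0,255]
    - [[-0.0163,-0.0103,0],0,255]
    - [[0,0,0],2.5,255]
    - [[0,0,0],0,255]
    - [[0,0,0],0,255]

```text
clock: 28.72
tool_pos: [0.4811, -0.2658, 0.2221]
tool_rot: [-3.141, -0.001, 1.756]
ft_force: [0.2, -0.2, -2.1]
opening: 0.0153
```

Run:
```python
from h import *
c=env.read_camera("wrist"); s=env.read_state(); print(s["tool_pos"],s["tool_rot"],s["ft_force"]); crop(c,190,130,130,100,6,"pics/w17.png")
c=env.read_camera("top");crop(c,195,155,100,90,8,"pics/t17.png")
s=env.read_state(); print(s["tool_pos"],s["tool_rot"])
```

```text
[ 0.48135477 -0.26535335  0.2221133 ] [-3.14147613e+00 -5.42293643e-04  1.75689424e+00] [-0.39302088 -0.4606859  -1.79907435]
[ 0.48145453 -0.2651873   0.2221216 ] [-3.14148731e+00 -5.22665068e-04  1.75731507e+00]
```

View pics/w17.png

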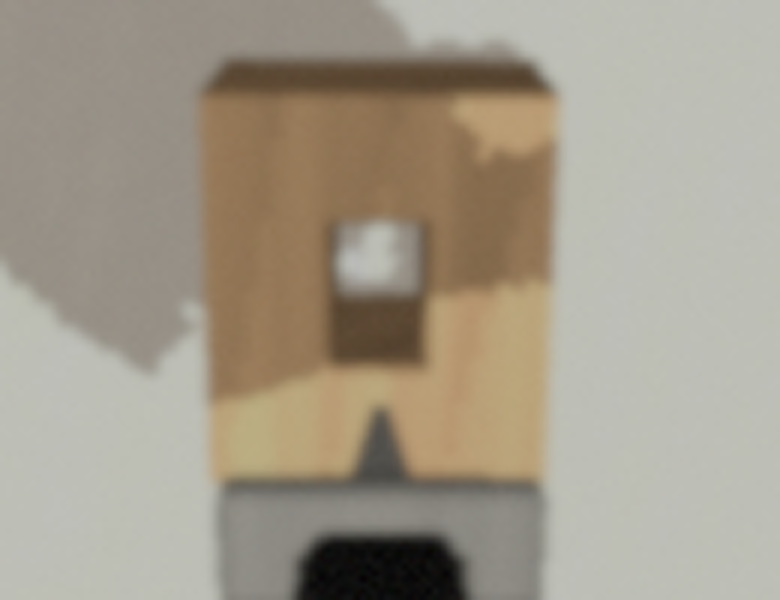

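View pics/t17.png

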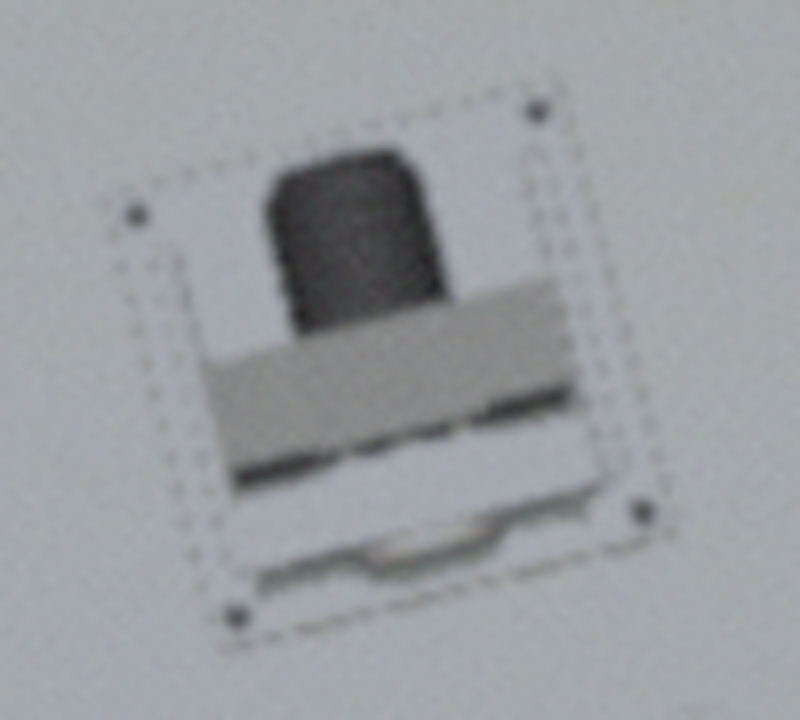

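>>> step_arm:
  moves:
    - [[-0.001,0,0.02],0,255]
    - [[0,0,0.03],0,255]
    - [[0,0,0.03],0,255]
    - [[0,0,0.02],0,255]
    - [[0,0,0.01],0,255]
    - [[0,0,0.01],0,255]
    - [[0,0,0.005],0,255]
    - [[0,0,0.003],0,255]

```text
clock: 29.48
tool_pos: [0.4816, -0.2672, 0.0944]
tool_rot: [3.141, 0.0, 1.755]
ft_force: [-0.2, -0.1, -1.3]
opening: 0.0156
```

>>> step_arm:
  moves:
    - [[0,0,0.002],0,255]
    - [[0,0,0.002],0,255]
    - [[0,0,0.001],0,255]
    - [[0,0,0],0,255]
    - [[0,0,0],0,255]

```text
clock: 29.9
tool_pos: [0.4814, -0.2673, 0.0896]
tool_rot: [3.141, 0.0, 1.754]
ft_force: [0.2, 0.2, -1.1]
opening: 0.0155
```

>>> step_arm:
  moves:
    - [[0,0,0.001],0,255]
    - [[0,0,0.001],0,255]
    - [[0,0,0.001],0,255]
    - [[0,0,0],0,255]
    - [[0,0,0],0,255]

```text
clock: 30.32
tool_pos: [0.4811, -0.2673, 0.0862]
tool_rot: [-3.142, -0.0, 1.754]
ft_force: [-0.3, -0.3, -2.5]
opening: 0.0151
```

>>> step_arm:
  moves:
    - [[0,0,0.0005],0,255]
    - [[0,0,0],0,255]
    - [[0,0,0],0,255]

```text
clock: 30.57
tool_pos: [0.4812, -0.2673, 0.0861]
tool_rot: [3.141, -0.0, 1.754]
ft_force: [-2.5, 2.0, 4.5]
opening: 0.0154
```

Guard seated (contact at 0.086, same height as at the start). Release.

>>> step_arm:
  moves:
    - [[0,0,0],0,200]
    - [[0,0,0],0,150]
    - [[0,0,0],0,100]
    - [[0,0,0],0,50]
    - [[0,0,0],0,0]
    - [[0,0,0],0,0]
    - [[0,0,0],0,0]
    - [[0,0,0],0,0]

```text
clock: 31.23
tool_pos: [0.4812, -0.2673, 0.0858]
tool_rot: [3.142, -0.0, 1.754]
ft_force: [-0.1, 0.5, -0.0]
opening: 0.0853
```

>>> step_arm:
  moves:
    - [[0,0,0],0,0]
    - [[0,0,0],0,0]
    - [[0,0,-0.01],0,0]
    - [[0,0,-0.02],0,0]
    - [[0,0,-0.03],0,0]
    - [[0,0,-0.03],0,0]
    - [[0,0,-0.03],0,0]
    - [[0,0,0],0,0]

```text
clock: 31.9
tool_pos: [0.4831, -0.269, 0.2118]
tool_rot: [3.134, 0.003, 1.753]
ft_force: [0.6, -0.2, -0.2]
opening: 0.0854
```

>>> step_arm:
  moves:
    - [[0.03,0,0],0,0]
    - [[0.03,0,0],0,0]
    - [[0.02,0,0],0,0]
    - [[0,0,0],0,0]
    - [[0,0,0],0,0]
    - [[0,0,0],0,0]

```text
clock: 32.4
tool_pos: [0.4667, -0.1893, 0.2063]
tool_rot: [3.141, 0.0, 1.754]
ft_force: [-0.0, 0.3, -0.1]
opening: 0.0856
```

Run:
```python
from h import *
c=env.read_camera("wrist"); s=env.read_state(); print(s["tool_pos"],s["opening"],s["ft_force"],s["clock"]); crop(c,0,0,512,384,1.5,"pics/w18.png")
c=env.read_camera("scene");crop(c,215,150,110,140,5,"pics/s18.png")
c=env.read_camera("top");crop(c,195,155,100,90,8,"pics/t18.png")
```

```text
[ 0.46656232 -0.18972247  0.20615404] 0.08528411327924174 [-0.27281104 -0.62612865  0.05812162] 32.45
```

View pics/w18.png

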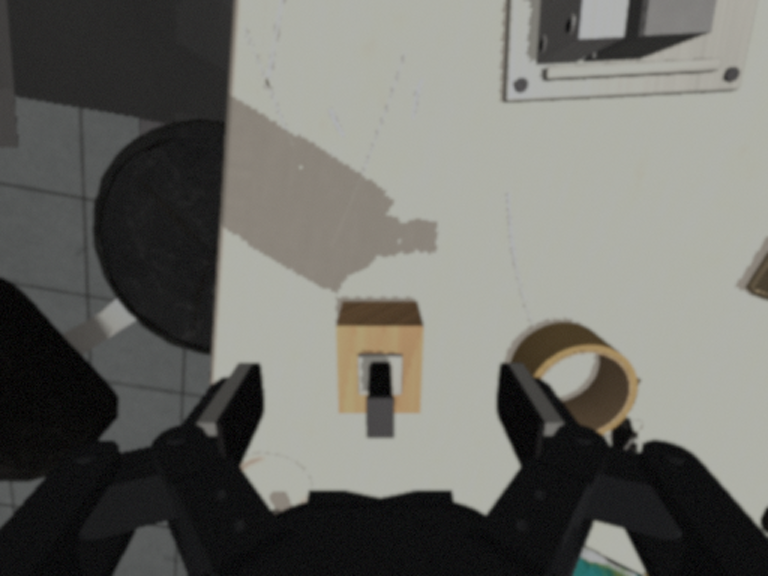

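View pics/s18.png

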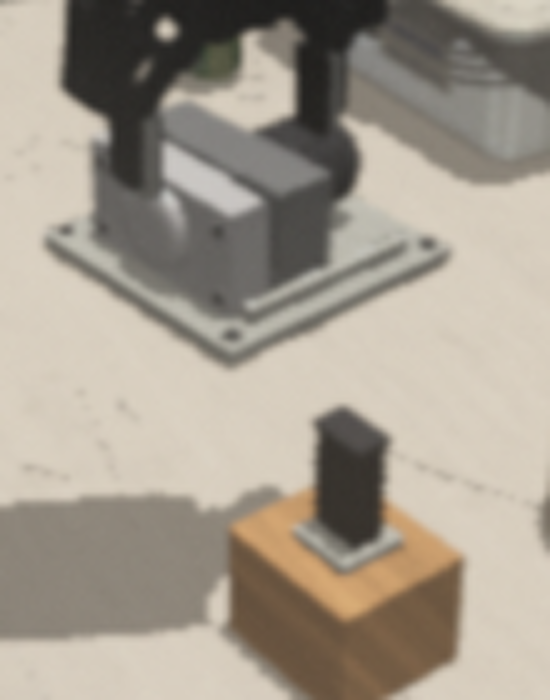

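>>> step_arm:
  moves:
    - [[0.015,0.025,0],-2.5,0]
    - [[0.015,0.03,0],0,0]
    - [[0.015,0.03,0],0,0]
    - [[0.015,0.03,0],0,0]
    - [[0.015,0.03,0],0,0]
    - [[0,0,0],0,0]
    - [[0,0,0],0,0]
    - [[0,0,0],0,0]

```text
clock: 33.22
tool_pos: [0.5915, -0.0852, 0.2054]
tool_rot: [-3.14, 0.001, 1.797]
ft_force: [-1.2, 0.4, -0.1]
opening: 0.0858
```

```bash
cat > m.py <<'E'
from h import *
c=env.read_camera("wrist"); s=env.read_state(); print(s["tool_pos"],s["tool_rot"][2],s["clock"]); crop(c,180,0,150,150,5,"pics/w19.png")
O=np.array([.5704,.0420]);a=np.radians(13.05);Rz=np.array([[np.cos(a),-np.sin(a)],[np.sin(a),np.cos(a)]])
g=cv2.cvtColor(c["image"],cv2.COLOR_RGB2GRAY).astype(np.float32)
for y in [55,50,45,40,35,24,18,12,6,0,-6,-12,-18,-24,-35,-40,-45,-50,-55]:
    xs=np.arange(-.016,.010,.0002)
    v=sum(cv2.remap(g,proj(c,np.c_[O+np.c_[xs,np.full(len(xs),(y+j)/1000)]@Rz.T,np.full(len(xs),.077)]).astype(np.float32)[None],None,cv2.INTER_CUBIC)[0] for j in (-1,-.5,0,.5,1))/5
    hi1=np.median(v[:15]);hi2=np.median(v[-25:]); d=np.gradient(v)
    i=d[:75].argmin(); j=30+d[30:].argmax()
    print(y,"cover edge %.1f housing edge %.1f width %.1f"%(xs[i]*1e3,xs[j]*1e3,(xs[j]-xs[i])*1e3), hi1,hi2)
E
python3 m.py
```

```text
[ 0.59127848 -0.08552229  0.20569553] 1.7958239731319572 33.2667
55 cover edge -16.0 housing edge -10.0 width 6.0 0.0 0.0
50 cover edge -16.0 housing edge -10.0 width 6.0 0.0 0.0
45 cover edge -16.0 housing edge -10.0 width 6.0 0.0 0.0
40 cover edge -16.0 housing edge -10.0 width 6.0 0.0 0.0
35 cover edge -16.0 housing edge -10.0 width 6.0 0.0 0.0
24 cover edge -7.2 housing edge -2.2 width 5.0 154.49796 116.41117
18 cover edge -6.4 housing edge -2.2 width 4.2 154.65735 117.068115
12 cover edge -7.2 housing edge -2.2 width 5.0 154.52994 119.10606
6 cover edge -7.2 housing edge -2.2 width 5.0 154.75754 118.15395
0 cover edge -7.2 housing edge -2.2 width 5.0 154.81926 119.36324
-6 cover edge -4.6 housing edge -1.4 width 3.2 154.73247 119.810104
-12 cover edge -7.2 housing edge -2.2 width 5.0 155.14311 120.052246
-18 cover edge -7.4 housing edge -2.2 width 5.2 154.68729 121.68264
-24 cover edge -3.6 housing edge -1.2 width 2.4 154.95004 122.817116
-35 cover edge -2.8 housing edge -0.2 width 2.6 154.92253 121.54313
-40 cover edge -2.8 housing edge 0.8 width 3.6 154.82915 123.45851
-45 cover edge -2.8 housing edge -0.0 width 2.8 154.71591 123.71101
-50 cover edge -2.8 housing edge -0.0 width 2.8 155.04121 123.11019
-55 cover edge -2.8 housing edge -0.0 width 2.8 154.69377 123.69562
```

View pics/w19.png

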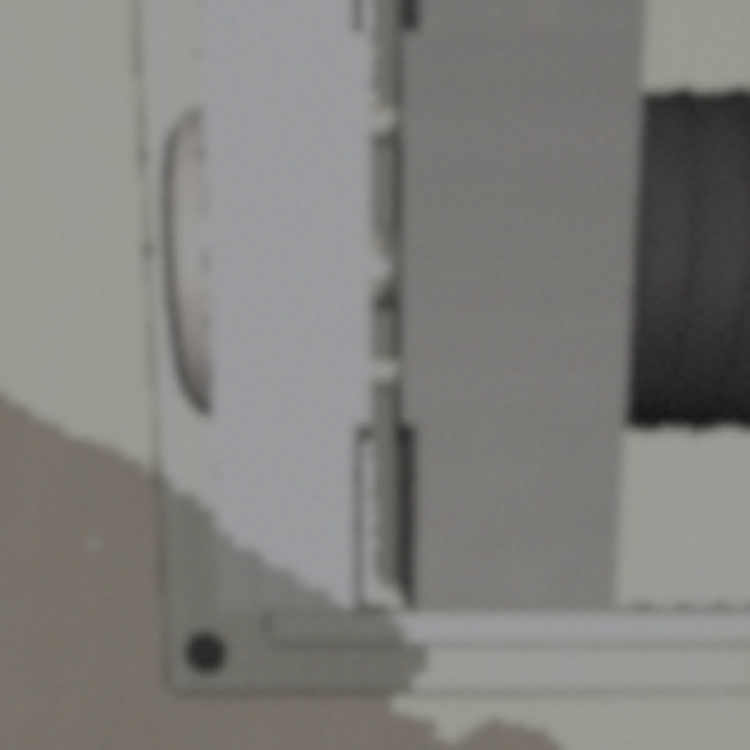

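Run:
```python
from h import *
c=env.read_camera("wrist");print(env.read_state()["clock"])
k=5;o=np.array([180,0])
px=lambda a:(np.array(a)+.5)/k+o-.5
O=np.array([.5704,.0420]);a=np.radians(13.05);Rz=np.array([[np.cos(a),-np.sin(a)],[np.sin(a),np.cos(a)]])
S=unz(c,px([(203,60),(371,60),(404,60),(641,60),(214,410),(371,410),(403,410),(630,410),(357,520),(412,520),(624,520)]),.077)
print(((S[:,:2]-O)@Rz*1e3).round(1))
c=env.read_camera("top"); crop(c,195,155,100,90,8,"pics/t19.png")
k=8;o=np.array([195,155])
```

```text
33.3167
[[-35.4  23.9]
 [ -7.5  23.8]
 [ -2.1  23.8]
 [ 37.2  23.6]
 [-35.6 -30. ]
 [ -7.7 -30.1]
 [ -2.  -30.1]
 [ 38.4 -30.2]
 [-10.3 -48.6]
 [ -0.2 -48.7]
 [ 38.4 -48.8]]
```

View pics/t19.png

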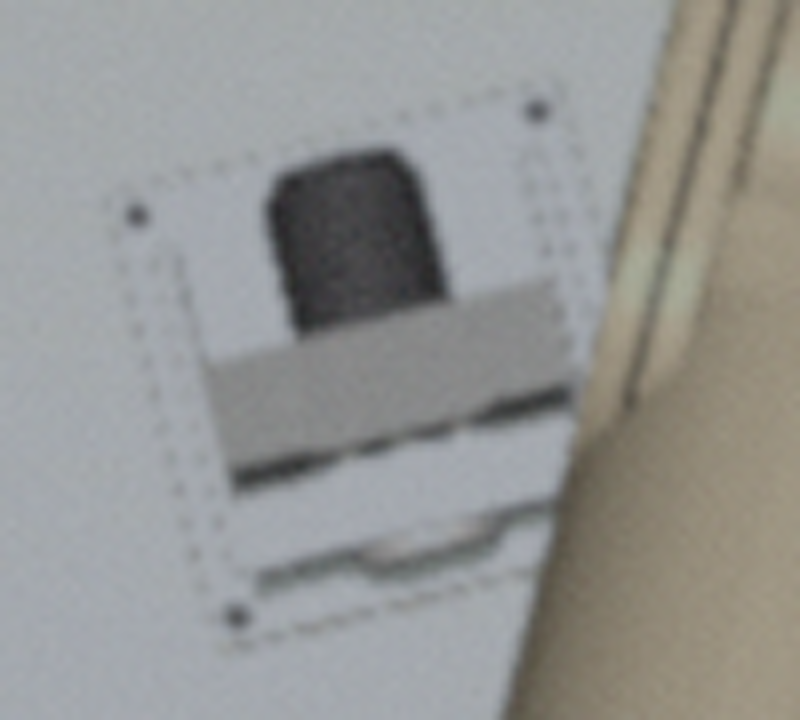

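```bash
python3 -c "
from station import env
print(env.hand_in()); print(env.read_state()['clock'])"
```

```text
the job is handed in; nothing more can be done
None
the job is handed in; nothing more can be done
```

I drew the wedge, found the seam at about stand x = -2 mm, and worked it in five passes: right, left, right, left, right. I then stood it back in its block, released it and handed the job in at about 33 s; no verdict is reported.

**Cover opening:** the measurements disagree by about 1 mm.
- The insertion depths put both ends about 6.6 mm off.
- My last wrist pictures put the seam gap at 5.0–5.7 mm along its length. The front-to-back thickness gave 4.6 mm on the left side and 6.0 mm on the right.
- All of these are inside the accepted 4.5–7.5 mm, but the 4.6 mm reading has little margin. I did not find the cause of the disagreement.

**One end ahead of the other:** by insertion depth, never more than about 2.5 mm. The wrist force read at most about 7 N while wedging.

**Wedge:** the guard met the block at the same height as when I picked the wedge up. The scene picture after release shows it upright and seated.

**Other things:** the gripper was open and clear at hand-in. I saw no contact with the machine or the bystanders, though I did not measure the bystanders' positions again.

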